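# Pack a two-tier furniture kit in stack-nest totes

### The arm

A 6-joint arm with a two-finger parallel gripper is mounted at the origin on the work surface. World frame = base frame: x ahead of the robot, y to its left, z up, the work surface at z = 0. Lengths are in m, angles in rad, forces in N, time in s.
With the tool pointing down it reaches from about 0.35 to 0.875 m from the base axis. Payload 4.2 kg.
Tool frame: the origin (TCP) lies on the mounting face of the last link; the fingertips stand 182 mm ahead of it and the grasp point (between the pads) lies 164 mm ahead of it; z points along the fingers, y is the direction in which the jaws open and shut (so a half turn about z gives the same grasp; the last joint's range is limited). The gripper opens to 87 mm and grips with 3 to 60 N. Pads are 19 mm wide; open, the fingers measure 117 mm over their backs; the gripper's body (75 mm by 190 mm) begins 51 mm behind the grasp point.
Start: joints at [1.543, 0.385, 0.008, 0, -1.194, -0.259], TCP at [0.177, 0.599, 0.405] pointing down, gripper open.
Joint ranges: [-3.14, 3.14], [-1.21, 2.06], [-1.07, 1.41], [-3.16, 2.05], [-2.99, -0.16], [-3.1, 3.1]. Speed limits (rad/s): [2.79, 2.79, 3.14, 3.14, 3.14, 3.14].

### API

Orientations are given as [roll, pitch, yaw] about the fixed x, y, z axes, in that order (R = Rz(yaw) Ry(pitch) Rx(roll)).
In Python, from station import status, viewer, order gives the robot as it stands.
- The arm moves only by the tool carry_out, never from a script. Its arguments are lists of equal length, an entry for each row: "xyz": the shift along the world's x, y, z each as a share of 800 mm, from -1 to 1, a list of three; "rot": the turn, a rotation vector about the world's x, y, z each as a share of 45 degrees, from -1 to 1, a list of three; "gripper": the opening, from 0 (shut) to 1 (fully open). In form: {"xyz": [[tx, ty, tz], ...], "rot": [[ax, ay, az], ...], "gripper": [gripper, ...]}. A call has 1 to 8 rows; each row shifts and turns the commanded pose from where the row before left it; what a row does not reach is not made up. A row lasts 1/8 s, in which the tool goes at most 62.5 mm and 10.7 degrees, less where a joint would pass 70% of its speed; a pose out of reach is approached as far as the arm can. A call with a number of a shift or a turn outside -1 to 1 is refused whole. A call with a gripper value outside its range is refused whole. The fingers move at their own pace and stop on an object; "grip_force" is the grip in N (left out, the last holds). Time passes only in rows, so rows that do not move let the fingers close. It gives the time, the measured TCP pose, the force and the opening at its end, in the units of the state.
- status.state(): the state, without advancing time (a new reading comes with each control period).
- viewer.camera(name): name is "scene" or "side" or "wrist"; returns the picture (400x640x3 uint8, red, green, blue); there is no depth.
- viewer.calibration(name): a dict with "mtx" (3x3 intrinsics, pixels), "origin" and "rotation" of the camera in the world; the wrist camera has in their place "T_tool_cam" (4x4, takes a point from camera to tool coordinates, whose origin is the TCP and whose axes are the flange's). Camera axes: x right, y down, z forward; pixel columns grow to the right and rows downward; lengths in m; the calibration is good to about 2 mm. The wrist camera is an equidistant fisheye: a pixel r from the principal point sees the ray r / f radians off the axis. A picture is of the moment at which its call begins: read the wrist's pose just before it. calibration takes no time and is no camera call.
- order.sign_off(): hands the job in, once; it reports no verdict.
The state is a dict: "clock": time; "joints": joint angles; "qvel": joint speeds; "joint_torque": joint torques, N m; "tcp_pos": TCP position; "tool_rot": TCP orientation; "wrist_force": force on the tool from outside, world axes, zero at the start; "wrist_torque": the same for the moment, N m; "gripper_width": opening from 0.0 (shut) to 1.0 (fully open).
Only numpy, scipy, OpenCV 4.12 (cv2) and the standard library are available. Lean on these libraries where they do the work, as an engineer would, in place of code of your own. Each camera call takes 0.05 s, during which the arm holds its last target.

### The job

Pack the furniture kit: lift the empty tote out of the crate it is nested in, lay every wooden batten in the crate, then put the tote back turned half round so that it stands level on the crate's rim, above the battens, instead of nesting. Finally have every turned foot in the tote and the lid seated flat on the tote; leave the glue bottle, hammer and tape core where they are.

Things in the scene. Friction and masses are not known exactly. Their poses are not given: they have to be found in the camera images.
- crate: open light grey plastic crate fixed to the bench at any yaw. Outside 186 x 146 x 78 mm (x, y, z), walls 8 mm, floor 6 mm, inside 170 x 130 mm. Origin: centre of its underside. Both long walls (+y and -y) have two slots, 28 mm wide, open at the rim, 45 mm deep, centred at x = +55 and -25 mm
- crate_end (a point): top of the crate's +x end wall, 85 mm from its centre: marks which end of the crate is +x (the end with slots close to it)
- tote: open light grey plastic tote, loose, 0.24 to 0.39 kg, nested in the crate at the start. Outside 160 x 120 x 80 mm, walls 4 mm, floor 5 mm. Origin: centre of its underside. On both long walls two lugs stick out 16 mm at x = +55 and -25 mm (18 mm long, 10 to 40 mm above the underside). When its +x points as the crate's does they enter the slots: it nests, origin 23 mm above the crate's
- tote_end (a point): top of the tote's +x end wall, 80 mm from its centre: marks which end of the tote is +x. Pointing opposite to crate_end, the lugs stand on the crate's long rims and the tote stacks: origin 68 mm above the crate's, its lowest 10 mm inside the crate's mouth with 5 mm of play on each side
- tote_web (a point): middle of the top edge of the tote's carrying web, 70 mm above the underside (10 mm below the rim): a wall 12 mm thick running along x through the middle (y = 0) from the floor up, the place to grip the tote from above. On either side is a compartment 152 x 50 mm (centre lines y = +31 and -31 mm)
- lid: plywood lid, 0.2 to 0.33 kg, right way up on the bench at left: below, a lip 142 x 102 x 6 mm; over it a plate 172 x 132 x 6 mm; on top a bar handle 70 mm long (x), 18 mm thick (y), from 12 to 48 mm high. Origin: centre of the lip's underside. Either way round, the lip enters the tote's mouth with 5 mm of play and the plate rests on the rim: origin 74 mm above the tote's
- glue: white glue bottle 56 mm across, 150 mm high, on the far part of the bench; origin: centre of its underside. A bystander
- hammer: hammer about 280 mm long lying near the robot at the right of the bench; origin: near the middle of its length. A bystander
- tape: cardboard ring (tape core) 80 mm across, 30 mm high, on the far part of the bench; origin: centre of its underside. A bystander
- batten1: hardwood batten offcut, a plain bar 78 x 26 x 28 mm (x, y, z), 50 g, lying on the bench to the robot's right at the start. Origin: centre of its underside; x along its length. Two to four of the four battens are present; absent ones read None
- batten2: hardwood batten offcut, a plain bar 78 x 26 x 28 mm (x, y, z), 50 g, lying on the bench to the robot's right at the start. Origin: centre of its underside; x along its length. Two to four of the four battens are present; absent ones read None
- batten3: hardwood batten offcut, a plain bar 78 x 26 x 28 mm (x, y, z), 50 g, lying on the bench to the robot's right at the start. Origin: centre of its underside; x along its length. Two to four of the four battens are present; absent ones read None
- batten4: hardwood batten offcut, a plain bar 78 x 26 x 28 mm (x, y, z), 50 g, lying on the bench to the robot's right at the start. Origin: centre of its underside; x along its length. Two to four of the four battens are present; absent ones read None
- foot1: turned wooden furniture foot, 60 g, standing on its wide end: a disc 40 mm across and 18 mm high, then a straight round neck 28 mm across from 26 to 60 mm high. Origin: centre of the wide end's face; z along its axis towards the neck. One or two feet are present; an absent one reads None
- foot2: turned wooden furniture foot, 60 g, standing on its wide end: a disc 40 mm across and 18 mm high, then a straight round neck 28 mm across from 26 to 60 mm high. Origin: centre of the wide end's face; z along its axis towards the neck. One or two feet are present; an absent one reads None
Mind the look-alikes: they are no part of the job. What is shaped like the foot2 but green is not meant. Leave any pink look-alike of the tote alone.

How it is judged:
On the way, in this order (a step that is already met when the one before it is completed fails the run):
1. the tote is out of the crate and all the battens present lie in the crate (x of batten1 in the frame of crate between -0.085 and 0.085 m and y of batten1 in the frame of crate between -0.065 and 0.065 m and z of batten1 in the frame of crate between -0.004 and 0.066 m and x of batten2 in the frame of crate between -0.085 and 0.085 m and y of batten2 in the frame of crate between -0.065 and 0.065 m and z of batten2 in the frame of crate between -0.004 and 0.066 m and x of batten3 in the frame of crate between -0.085 and 0.085 m and y of batten3 in the frame of crate between -0.065 and 0.065 m and z of batten3 in the frame of crate between -0.004 and 0.066 m and x of batten4 in the frame of crate between -0.085 and 0.085 m and y of batten4 in the frame of crate between -0.065 and 0.065 m and z of batten4 in the frame of crate between -0.004 and 0.066 m and horizontal distance between tote and crate above 0.1 m), for 0.2 s.
2. the tote stands level on the crate, turned half round (z of tote in the frame of crate between 0.063 and 0.073 m and horizontal distance between tote and crate below 0.012 m and x of tote_end in the frame of crate below -0.06 m and angle between tote's own z axis and vertical below 0.06 rad), for 0.2 s.
At the end, for the whole second after the job is handed in: Battens in the crate, below its rim; tote level (0.06 rad) on the rims, turned half round, origin 63-73 mm above and within 12 mm of the crate's; feet in the tote; lid origin 69-79 mm above and within 12 mm of the tote's, lined up (0.12 rad), level (0.06 rad); all at rest (all of step 2 and x of batten1 in the frame of crate between -0.085 and 0.085 m and y of batten1 in the frame of crate between -0.065 and 0.065 m and z of batten1 in the frame of crate between -0.004 and 0.066 m and x of batten2 in the frame of crate between -0.085 and 0.085 m and y of batten2 in the frame of crate between -0.065 and 0.065 m and z of batten2 in the frame of crate between -0.004 and 0.066 m and x of batten3 in the frame of crate between -0.085 and 0.085 m and y of batten3 in the frame of crate between -0.065 and 0.065 m and z of batten3 in the frame of crate between -0.004 and 0.066 m and x of batten4 in the frame of crate between -0.085 and 0.085 m and y of batten4 in the frame of crate between -0.065 and 0.065 m and z of batten4 in the frame of crate between -0.004 and 0.066 m and x of foot1 in the frame of tote between -0.077 and 0.077 m and y of foot1 in the frame of tote between -0.057 and 0.057 m and z of foot1 in the frame of tote between -0.004 and 0.066 m and x of foot2 in the frame of tote between -0.077 and 0.077 m and y of foot2 in the frame of tote between -0.057 and 0.057 m and z of foot2 in the frame of tote between -0.004 and 0.066 m and z of lid in the frame of tote between 0.069 and 0.079 m and horizontal distance between lid and tote below 0.012 m and angle between the x axis of lid and the x axis of tote, either way round below 0.12 rad and angle between lid's own z axis and vertical below 0.06 rad and linear speed of each of tote, lid, batten1, batten2, batten3, batten4, foot1, foot2 below 0.03 m/s); the robot touches nothing.
It fails at once if a bystander (glue bottle, hammer or tape) is moved by more than 40 mm (distance of any of glue, hammer, tape from where it was at the start of the episode above 0.04 m).
Of batten1, batten2, batten3, batten4 only 2 to 4 are there at a start; the rules pass over those that are not, and their reading is None.
Of foot1, foot2 only 1 to 2 are there at a start; the rules pass over those that are not, and their reading is None.
At some moment in a run one of batten1, batten2, batten3, batten4, foot1, foot2, lid may be knocked a few centimetres aside while the robot is not near it.
Once in a run the grip may slacken for a moment while it holds something.
It also fails if it takes over 210 s, if anything falls off the work surface, if the arm or the gripper's body presses on something with over 40 N, if the wrist force passes 120 N, or if a joint passes its speed limit or range.

## Working session

There is one attempt and no reset: what is moved stays moved. The work goes in short steps, Python scripts to look and compute and a tool call to move; the robot and the scene stay as the last step left them, time stands still between calls to the robot, and variables do not carry over. Pictures are saved under pics/ and viewed, and the job is handed in when it is done.

Besides the shell and the picture viewer there is one more tool, called after ">>>" as name(argument=value, ...) on one line, values as JSON. carry_out: Moves the arm, as the interface text tells. Its arguments: {"type":"object","properties":{"xyz":{"type":"array"},"rot":{"type":"array"},"gripper":{"type":"array"},"grip_force":{"type":"number"}},"required":["xyz","rot","gripper"]}

```bash
ls; mkdir -p pics; cat > h.py <<'E'
import numpy as np, cv2
from station import status, viewer, order
def cal(n):
    return viewer.calibration(n)
def snap(n,f):
    im=viewer.camera(n); cv2.imwrite('pics/'+f,im[:,:,::-1]); return im
def ray(n,u,v):
    c=cal(n);K=np.array(c['mtx']);d=np.linalg.inv(K)@[u,v,1];return np.array(c['origin']),np.array(c['rotation'])@d
def plane(n,u,v,z):
    o,d=ray(n,u,v);return o+d*(z-o[2])/d[2]
def proj(n,p):
    c=cal(n);q=np.array(c['rotation']).T@(np.array(p)-c['origin']);w=np.array(c['mtx'])@q;return w[:2]/w[2]
E
python3 - <<'E'
from h import *
print(status.state())
for n in ['scene','side','wrist']:
    print(n,cal(n)); snap(n,n+'0.png')
E
```

```text
pics
{'clock': 0.0, 'joints': array([ 1.54257670e+00,  3.85543610e-01,  6.60580059e-03, -5.43078434e-04,
       -1.19401177e+00, -2.58573259e-01]), 'qvel': array([ 0.00108437, -0.00029456, -0.00108571, -0.00034332,  0.00042303,
       -0.00018392]), 'joint_torque': array([ 8.53989768e-04, -3.90668929e+01,  1.87403744e+01,  4.21994895e+00,
        1.10335060e-02, -1.87508467e-04]), 'tcp_pos': array([0.17671644, 0.59926736, 0.40365261]), 'tool_rot': array([ 3.13938192e+00, -6.28249900e-05, -2.86993178e-01]), 'wrist_force': array([ 0.38014146, -0.2914585 , -0.48493068]), 'wrist_torque': array([-0.03023374, -0.01471446, -0.02589618]), 'gripper_width': 1.0027168958472683}
scene {'mtx': array([[491.7963025 ,   0.        , 318.7888153 ],
       [  0.        , 491.7963025 , 199.20268881],
       [  0.        ,   0.        ,   1.        ]]), 'origin': array([1.19480108, 0.33840976, 0.92596264]), 'rotation': array([-2.42537569,  0.01919922,  2.00205755])}
side {'mtx': array([[414.74086727,   0.        , 327.31103567],
       [  0.        , 414.74086727, 195.20890002],
       [  0.        ,   0.        ,   1.        ]]), 'origin': array([ 0.30961246, -0.91150897,  0.6563571 ]), 'rotation': array([-2.09912701,  0.01085965, -0.23999858])}
wrist {'mtx': array([[309.70691629,   0.        , 322.92705936],
       [  0.        , 309.70691629, 201.65900893],
       [  0.        ,   0.        ,   1.        ]]), 'T_tool_cam': array([[ 6.83994608e-04, -9.62832495e-01, -2.70098349e-01,
         7.39117282e-02],
       [ 9.99999596e-01,  5.01004165e-04,  7.46436406e-04,
         2.55374906e-04],
       [-5.83372829e-04, -2.70098751e-01,  9.62832449e-01,
         1.96316563e-02],
       [ 0.00000000e+00,  0.00000000e+00,  0.00000000e+00,
         1.00000000e+00]])}
```

```bash
cat > h.py <<'E'
import numpy as np, cv2
from scipy.spatial.transform import Rotation as Ro
from station import status, viewer, order
def cal(n):
    c=viewer.calibration(n)
    if n!='wrist': c['R']=Ro.from_euler('xyz',c['rotation']).as_matrix()
    return c
def snap(n,f):
    im=viewer.camera(n); cv2.imwrite('pics/'+f,im[:,:,::-1]); return im
def wpose(s=None):
    s=s or status.state();T=np.eye(4);T[:3,:3]=Ro.from_euler('xyz',s['tool_rot']).as_matrix();T[:3,3]=s['tcp_pos'];return T
def ray(n,u,v,T=None):
    c=cal(n);K=np.array(c['mtx'])
    if n=='wrist':
        M=T@c['T_tool_cam'];x=np.array([u-K[0,2],v-K[1,2]]);r=np.hypot(*x);th=r/K[0,0]
        d=np.array([*(x/max(r,1e-9)*np.sin(th)),np.cos(th)]);return M[:3,3],M[:3,:3]@d
    d=np.linalg.inv(K)@[u,v,1];return np.array(c['origin']),c['R']@d
def plane(n,u,v,z,T=None):
    o,d=ray(n,u,v,T);return o+d*(z-o[2])/d[2]
def proj(n,p,T=None):
    c=cal(n);K=np.array(c['mtx'])
    if n=='wrist':
        M=np.linalg.inv(T@c['T_tool_cam']);q=M[:3,:3]@np.array(p)+M[:3,3]
        r=np.hypot(q[0],q[1]);th=np.arctan2(r,q[2]);return K[:2,2]+K[0,0]*th*q[:2]/max(r,1e-9)
    q=c['R'].T@(np.array(p)-c['origin']);w=K@q;return w[:2]/w[2]
E
python3 -c "
from h import *
print(proj('scene',[0,0,0]),proj('side',[0,0,0]),proj('scene',[.5,0,0]),proj('side',[.5,0,0]))"; ls pics
```

```text
[387.51603452  94.35001921] [122.80314185 260.32537646] [319.11251219 209.49150984] [318.31767864 231.02614641]
scene0.png
side0.png
wrist0.png
```

View pics/scene0.png

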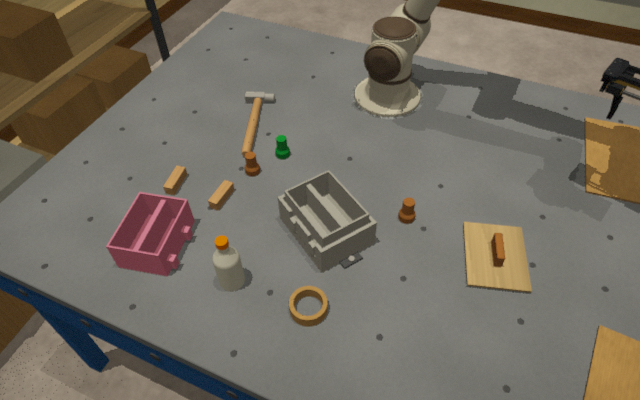

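View pics/side0.png

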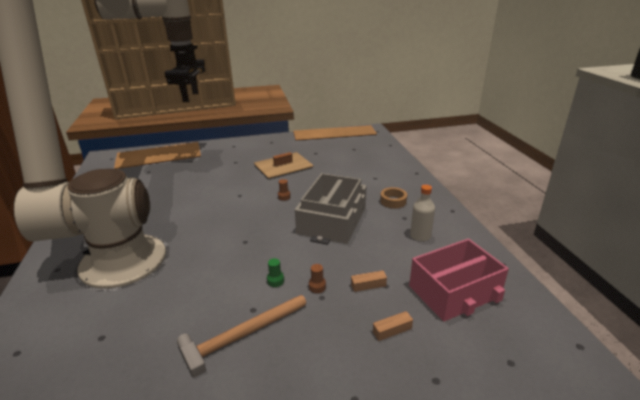

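View pics/wrist0.png

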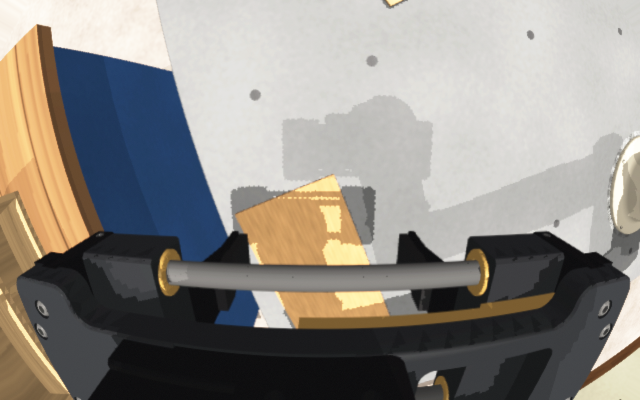

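```bash
python3 - <<'E'
import cv2
a=cv2.imread('pics/scene0.png');cv2.imwrite('pics/c1.png',cv2.resize(a[160:280,265:400],None,fx=5,fy=5,interpolation=3)) 
cv2.imwrite('pics/c2.png',cv2.resize(a[85:285,105:300],None,fx=3,fy=3,interpolation=3))
E
```

```text
(no output)
```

View pics/c1.png

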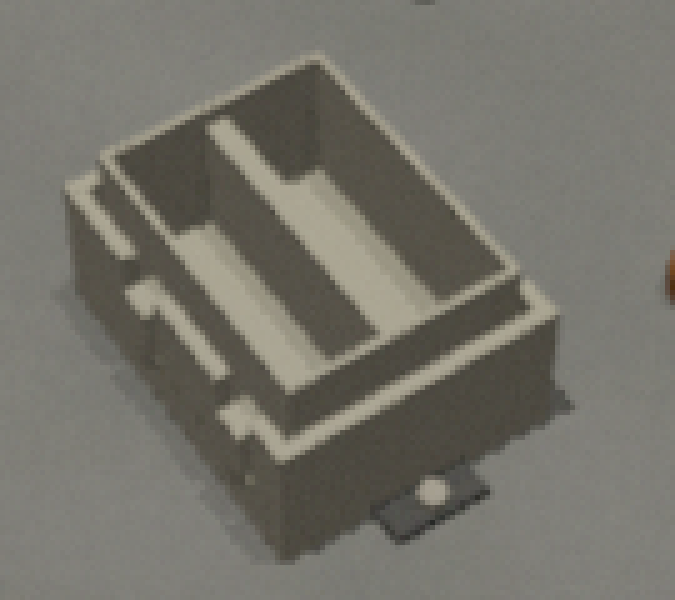

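View pics/c2.png

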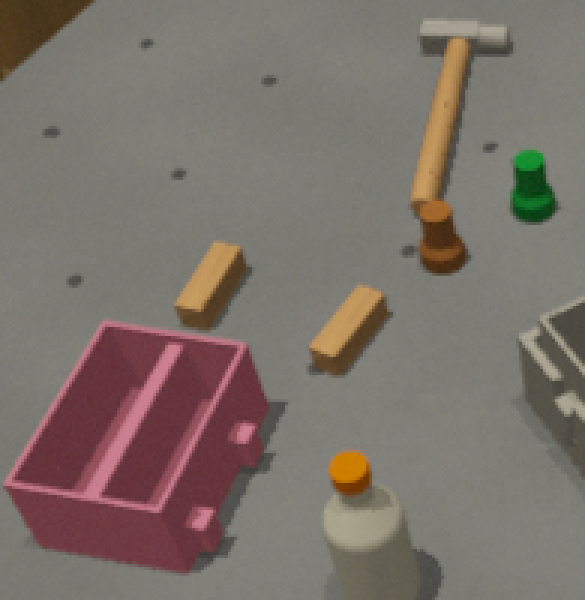

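```bash
python3 - <<'E'
from h import *
P=lambda u,v,z:plane('scene',265+u/5,160+v/5,z)[:2]
t=[P(320,53,.103),P(98,153,.103),P(290,390,.103),P(522,268,.103)]
t=np.array(t);print('tote rim',t.round(4),t.mean(0));
d=(t[2]-t[1]+t[3]-t[0]);print('yaw',np.arctan2(d[1],d[0]),np.linalg.norm(t[2]-t[1]),np.linalg.norm(t[3]-t[2]))
c=np.array([P(66,188,.078),P(285,460,.078),P(557,313,.078)]);print('crate',c,(c[0]+c[2])/2);d=c[1]-c[0];print(np.arctan2(d[1],d[0]),np.linalg.norm(d))
im=cv2.imread('pics/scene0.png');hsv=cv2.cvtColor(im,cv2.COLOR_BGR2HSV)
def blobs(cam,im):
  hsv=cv2.cvtColor(im,cv2.COLOR_BGR2HSV)
  m=cv2.inRange(hsv,(5,90,60),(25,255,255));n,l,s,ce=cv2.connectedComponentsWithStats(m)
  for i in range(1,n):
    if s[i,4]>60: print(cam,s[i],ce[i].round(1), np.median(hsv[l==i],0))
blobs('scene',im);blobs('side',cv2.imread('pics/side0.png'))
E
```

```text
tote rim [[ 0.4605  0.0094]
 [ 0.5583 -0.0568]
 [ 0.644   0.0772]
 [ 0.544   0.1418]] [0.55169742 0.04288721]
yaw 1.004917138842207 0.15914609802629037 0.11910035752670184
crate [[ 0.56413722 -0.07238888]
 [ 0.66122624  0.0823541 ]
 [ 0.54186959  0.15889497]] [0.55300341 0.04325304]
1.010457854495369 0.18267914019649215
scene [    0     0   152   162 18323] [64.9 66. ] [ 18. 150.  84.]
scene [154   0  37  23 230] [165.2   7.6] [ 16. 153.  66.]
scene [ 437    0  203   46 2462] [542.6  19.3] [ 15. 182.  65.]
scene [374  17  42  22 717] [394.3  27.5] [16. 99. 93.]
scene [368  47  28  14 185] [382.  53.] [ 16. 100.  68.]
scene [615  80  25  10  66] [626.6  84.4] [ 20.  177.5  72. ]
scene [242  97  20  79 798] [251.4 139.7] [ 16. 137. 156.]
scene [ 585  117   55   87 4147] [612.3 159.7] [ 18. 153. 118.]
scene [163 166  24  29 404] [174.9 179.9] [ 17. 135. 164.]
scene [208 180  26  30 424] [220.8 194.6] [ 17. 134. 175.]
scene [399 197  16  27 334] [407.2 210.6] [ 14. 185. 100.]
scene [ 464  222   68   70 3914] [495.7 257. ] [ 20. 116. 186.]
scene [214 235  15  16 182] [221.2 242.3] [ 18. 2
[... 328 characters left out ...]
[384 114 162  53 889] [438.5 124.5] [ 13. 124.  65.]
side [293 125  84  15 825] [333.4 132.1] [ 14. 136. 158.]
side [  68  142  133   51 2197] [131.7 165.4] [ 14. 127.  96.]
side [255 152  58  26 890] [282.5 164.3] [ 16. 116. 160.]
side [278 179  12  21 186] [283.3 189.9] [ 11. 140.  81.]
side [421 184  11  11 107] [425.9 188.9] [ 10. 168. 132.]
side [381 187  26  21 442] [393.2 197. ] [ 14. 122.  83.]
side [  0 198  30  65 785] [ 11.3 238.3] [ 11. 171.  62.]
side [309 264  17  29 372] [316.8 278.8] [ 11. 141.  81.]
side [351 271  36  20 532] [368.4 280.2] [ 13. 124. 134.]
side [ 197  295  109   62 1473] [251.1 325.3] [ 13. 130. 150.]
side [373 312  40  28 701] [392.2 325.1] [ 13. 127. 146.]
```

```bash
python3 - <<'E'
from h import *
import cv2
a=cv2.imread('pics/scene0.png');cv2.imwrite('pics/c3.png',cv2.resize(a[190:300,390:540],None,fx=5,fy=5,interpolation=3)) 
P=lambda u,v,z:plane('scene',105+u/3,85+v/3,z)[:2].round(4)
print('A',[P(*x,.028) for x in [(215,243),(245,252),(207,313),(177,305),(211,278)]])
print('B',[P(*x,.028) for x in [(357,287),(385,297),(340,360),(310,348),(348,323)]])
print('foot',P(435,211,.06),'green',P(529,160,.06),'hammer end',P(423,203,.01),P(460,35,.01))
print('pink',[P(*x,.08) for x in [(105,323),(245,347),(160,508),(10,486)]])
print('glue',plane('scene',221,243,.15),'tape',plane('scene',308,303,.03))
E
```

```text
A [array([ 0.5366, -0.3891]), array([ 0.5353, -0.3588]), array([ 0.6072, -0.3468]), array([ 0.6099, -0.3752]), array([ 0.5727, -0.3675])]
B [array([ 0.5318, -0.2482]), array([ 0.5322, -0.2206]), array([ 0.6062, -0.2179]), array([ 0.6051, -0.2471]), array([ 0.5695, -0.2334])]
foot [ 0.4531 -0.2137] green [ 0.3642 -0.1702] hammer end [ 0.4056 -0.2607] [ 0.1775 -0.3506]
pink [array([ 0.682, -0.374]), array([ 0.6585, -0.2594]), array([ 0.807 , -0.2279]), array([ 0.835 , -0.3373])]
glue [ 0.76712398 -0.08482076  0.15      ] tape [0.75753595 0.09401216 0.03      ]
```

View pics/c3.png

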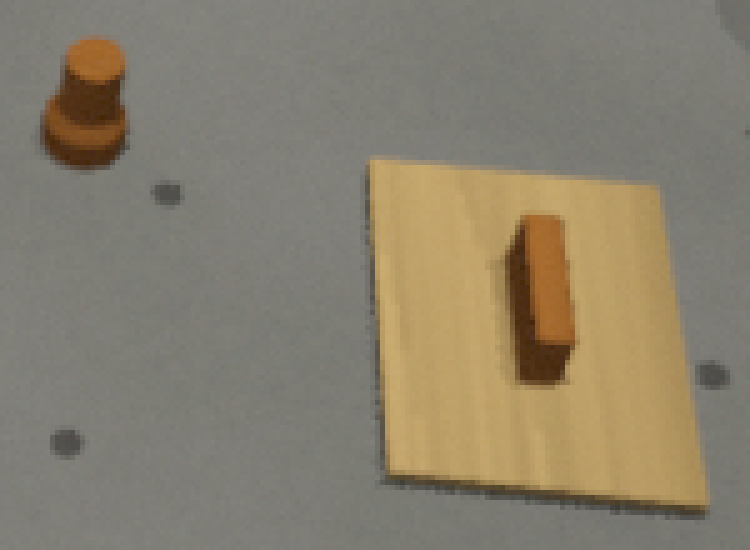

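```bash
python3 - <<'E'
from h import *
P=lambda u,v,z:plane('scene',390+u/5,190+v/5,z)[:2].round(4)
print('foot',P(95,60,.06))
c=np.array([P(370,158,.012),P(660,186,.012),P(709,508,.012),P(385,472,.012)]);print(c,c.mean(0));d=c[2]-c[1]+c[3]-c[0];print(np.arctan2(d[1],d[0]),np.linalg.norm(d)/2)
h=np.array([P(523,216,.048),P(562,216,.048),P(575,342,.048),P(537,342,.048)]);print(h,h.mean(0));d=h[2]-h[1]+h[3]-h[0];print(np.arctan2(d[1],d[0]),np.linalg.norm(d)/2)
for n,p in [('glue',[.767,-.085,.0])]: print(proj('scene',p))
E
```

```text
foot [0.4406 0.2028]
[[0.4051 0.332 ]
 [0.3674 0.4584]
 [0.5327 0.5065]
 [0.5706 0.379 ]] [0.46895  0.418975]
0.2799358615516895 0.172099280939811
[[0.4413 0.4017]
 [0.4344 0.4173]
 [0.4996 0.4354]
 [0.5061 0.4208]] [0.47035 0.4188 ]
0.2787059978693794 0.06760887515703831
[232.59372926 283.4553194 ]
```

>>> carry_out(xyz=[[0.039, -0.058, -0.007], [0.039, -0.058, -0.007], [0.039, -0.058, -0.007], [0.039, -0.058, -0.007], [0.039, -0.058, -0.007], [0.039, -0.058, -0.007], [0.039, -0.058, -0.007], [0.039, -0.058, -0.007]], rot=[[0, 0, 0.137], [0, 0, 0.137], [0, 0, 0.137], [0, 0, 0.137], [0, 0, 0.137], [0, 0, 0.137], [0, 0, 0.137], [0, 0, 0.137]], gripper=[0.46, 0.46, 0.46, 0.46, 0.46, 0.46, 0.46, 0.46])

```text
clock: 1.15
tcp_pos: [0.427, 0.2266, 0.3598]
tool_rot: [-3.142, -0.0, 0.578]
wrist_force: [1.0, 1.1, 0.7]
gripper_width: 0.464
```

>>> carry_out(xyz=[[0.039, -0.058, -0.007], [0.039, -0.058, -0.007], [0.039, -0.058, -0.007], [0.039, -0.058, -0.007], [0, 0, 0], [0, 0, 0]], rot=[[0, 0, 0.137], [0, 0, 0.137], [0, 0, 0.137], [0, 0, 0.137], [0, 0, 0], [0, 0, 0]], gripper=[0.46, 0.46, 0.46, 0.46, 0.46, 0.46])

```text
clock: 1.9
tcp_pos: [0.551, 0.0425, 0.3371]
tool_rot: [-3.141, 0.001, 1.003]
wrist_force: [-0.6, 1.0, -0.8]
gripper_width: 0.463
```

Now a wrist view to refine the tote's web.

```bash
cat >> h.py <<'E'
def go(x,y,z,yaw,s=None):
    s=s or status.state();p=s['tcp_pos'];d=(np.array([x,y,z])-p)/.8
    dy=(yaw-s['tool_rot'][2]+np.pi)%(2*np.pi)-np.pi
    print('state',p.round(4),s['tool_rot'].round(4),'delta units',d.round(4),'rot',round(dy/(np.pi/4),4),'min rows',max(np.abs(np.linalg.norm(d)/.075),abs(dy)/(np.pi/4)/.23).round(1),'j',s['joints'].round(2))
E
python3 - <<'E'
from h import *
T=wpose();im=snap('wrist','w1.png');go(.552,.043,.237,1.008)
for p in [(.552,.043,.093)]: print(proj('wrist',p,T))
c,s=np.cos(1.008),np.sin(1.008)
for a in (-76,76):
  for b in (-6,6): print(a,b,proj('wrist',[.552+(c*a-s*b)/1e3,.043+(s*a+c*b)/1e3,.093],T))
E
```

```text
state [0.5508 0.0431 0.3374] [-3.1412e+00  2.0000e-04  1.0045e+00] delta units [ 1.500e-03 -1.000e-04 -1.256e-01] rot 0.0044 min rows 1.7 j [ 0.37  0.32 -0.27 -0.   -0.98  2.2 ]
[323.7588685 213.5608857]
-76 -6 [331.04514737 297.70991735]
-76 6 [317.02115085 297.76479184]
76 -6 [331.76792962 111.99397658]
76 6 [314.98306413 112.05758828]
```

View pics/w1.png

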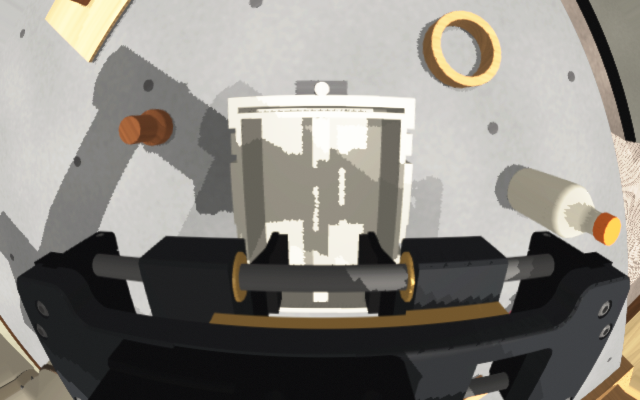

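>>> carry_out(xyz=[[0.0015, 0, -0.04], [0, 0, -0.04], [0, 0, -0.03], [0, 0, -0.015], [0, 0, 0], [0, 0, 0], [0, 0, 0], [0, 0, 0]], rot=[[0, 0, 0.004], [0, 0, 0], [0, 0, 0], [0, 0, 0], [0, 0, 0], [0, 0, 0], [0, 0, 0], [0, 0, 0]], gripper=[0.46, 0.46, 0.46, 0.46, 0.46, 0.0, 0.0, 0.0], grip_force=50)

```text
clock: 2.95
tcp_pos: [0.5524, 0.0427, 0.2382]
tool_rot: [3.141, -0.001, 1.007]
wrist_force: [-3.1, 2.2, 0.6]
gripper_width: 0.206
```

>>> carry_out(xyz=[[0, 0, 0], [0, 0, 0], [0, 0, 0.02], [0, 0, 0.03], [0, 0, 0.04], [0, 0, 0.05], [0, 0, 0.04], [0, 0, 0]], rot=[[0, 0, 0], [0, 0, 0], [0, 0, 0], [0, 0, 0], [0, 0, 0], [0, 0, 0], [0, 0, 0], [0, 0, 0]], gripper=[0.0, 0.0, 0.0, 0.0, 0.0, 0.0, 0.0, 0.0])

```text
clock: 3.95
tcp_pos: [0.5529, 0.0426, 0.3848]
tool_rot: [3.137, -0.006, 1.008]
wrist_force: [0.2, 0.1, -2.4]
gripper_width: 0.137
```

```bash
python3 - <<'E'
from h import *
go(.70,.28,.34,1.008);snap('wrist','w2.png');snap('side','s2.png')
E
```

```text
state [0.5529 0.0426 0.3848] [ 3.1366 -0.0056  1.0076] delta units [ 0.1839  0.2968 -0.056 ] rot 0.0004 min rows 4.7 j [ 0.37  0.28 -0.2   0.   -1.08  2.21]
```

View pics/s2.png

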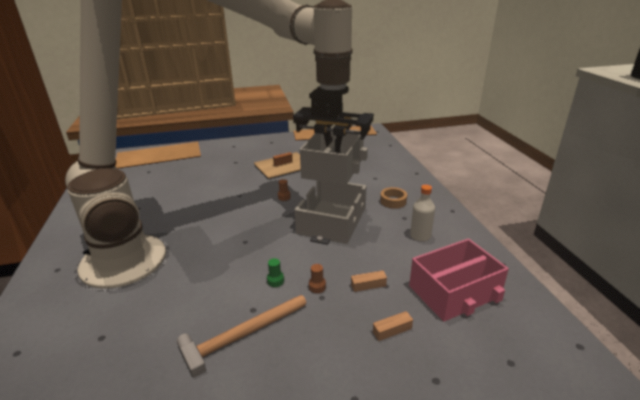

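>>> carry_out(xyz=[[0.03, 0.049, 0], [0.031, 0.05, 0], [0.031, 0.05, 0], [0.031, 0.05, 0], [0.031, 0.05, 0], [0.03, 0.048, 0], [0, 0, -0.05], [0, 0, -0.06]], rot=[[0, 0, 0], [0, 0, 0], [0, 0, 0], [0, 0, 0], [0, 0, 0], [0, 0, 0], [0, 0, 0], [0, 0, 0]], gripper=[0.0, 0.0, 0.0, 0.0, 0.0, 0.0, 0.0, 0.0])

```text
clock: 5.05
tcp_pos: [0.6994, 0.2809, 0.29]
tool_rot: [-3.14, 0.002, 1.008]
wrist_force: [-0.7, -0.1, -3.5]
gripper_width: 0.135
```

>>> carry_out(xyz=[[0, 0, -0.05], [0, 0, -0.03], [0, 0, -0.014], [0, 0, 0], [0, 0, 0]], rot=[[0, 0, 0], [0, 0, 0], [0, 0, 0], [0, 0, 0], [0, 0, 0]], gripper=[0.0, 0.0, 0.0, 0.0, 0.0])

```text
clock: 5.68
tcp_pos: [0.6997, 0.2803, 0.2181]
tool_rot: [3.141, -0.0, 1.007]
wrist_force: [0.8, 0.5, -2.4]
gripper_width: 0.132
```

```bash
python3 - <<'E'
from h import *
go(.70,.28,.214,1.008);snap('side','s3.png')
E
```

```text
state [0.6997 0.2803 0.2181] [ 3.1415e+00 -2.0000e-04  1.0075e+00] delta units [ 0.0004 -0.0003 -0.0052] rot 0.0007 min rows 0.1 j [ 0.59  0.75  0.17  0.   -0.99  1.98]
```

View pics/s3.png

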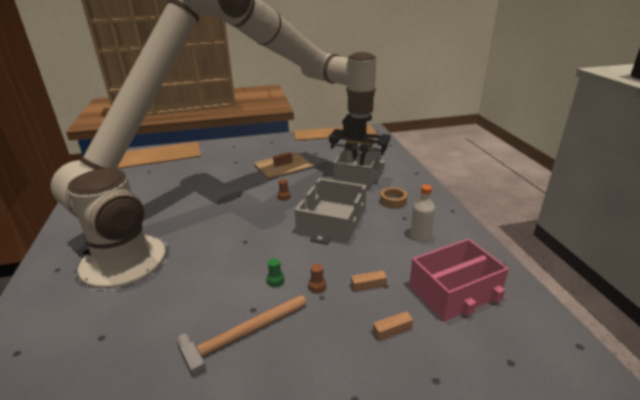

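Lower the last few mm, release, rise.

>>> carry_out(xyz=[[0, 0, -0.004], [0, 0, 0], [0, 0, 0], [0, 0, 0], [0, 0, 0.05], [0, 0, 0.06], [0, 0, 0.06]], rot=[[0, 0, 0], [0, 0, 0], [0, 0, 0], [0, 0, 0], [0, 0, 0], [0, 0, 0], [0, 0, 0]], gripper=[0.0, 0.46, 0.46, 0.46, 0.46, 0.46, 0.46])

```text
clock: 6.6
tcp_pos: [0.6995, 0.2802, 0.3529]
tool_rot: [3.141, -0.0, 1.008]
wrist_force: [1.3, 0.7, 0.4]
gripper_width: 0.462
```

```bash
python3 - <<'E'
from h import *
go(.569,-.234,.30,0.01)
snap('scene','sc4.png')
E
```

```text
state [0.6995 0.2802 0.3529] [ 3.1413e+00 -1.0000e-04  1.0076e+00] delta units [-0.1631 -0.6427 -0.0661] rot -1.2702 min rows 8.9 j [ 0.59  0.64  0.31  0.   -1.24  1.98]
```

View pics/sc4.png

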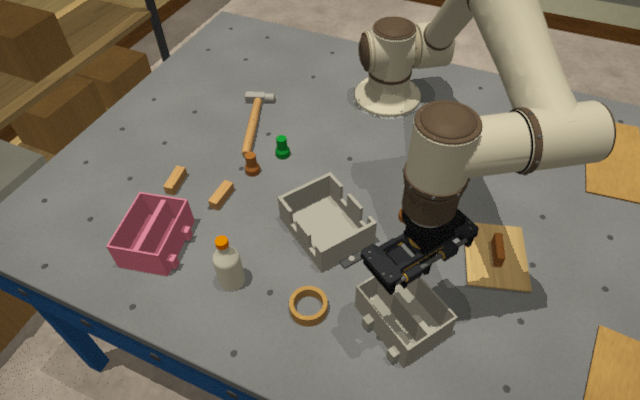

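>>> carry_out(xyz=[[-0.016, -0.064, 0], [-0.016, -0.064, 0], [-0.016, -0.064, 0], [-0.016, -0.064, 0], [-0.016, -0.064, 0], [-0.016, -0.064, 0], [-0.016, -0.064, -0.01], [-0.016, -0.064, -0.016]], rot=[[0, 0, -0.127], [0, 0, -0.127], [0, 0, -0.127], [0, 0, -0.127], [0, 0, -0.127], [0, 0, -0.127], [0, 0, -0.127], [0, 0, -0.127]], gripper=[0.46, 0.46, 0.46, 0.46, 0.46, 0.46, 0.46, 0.46])

```text
clock: 7.65
tcp_pos: [0.5967, -0.1309, 0.3311]
tool_rot: [3.141, -0.003, 0.207]
wrist_force: [0.8, -0.3, -0.8]
gripper_width: 0.459
```

>>> carry_out(xyz=[[-0.016, -0.064, -0.02], [-0.016, -0.064, -0.02], [0, 0, 0], [0, 0, 0]], rot=[[0, 0, -0.127], [0, 0, -0.127], [0, 0, 0], [0, 0, 0]], gripper=[0.46, 0.46, 0.46, 0.46])

```text
clock: 8.15
tcp_pos: [0.5717, -0.2319, 0.2987]
tool_rot: [3.141, -0.001, 0.01]
wrist_force: [1.0, 0.5, -0.3]
gripper_width: 0.458
```

```bash
python3 - <<'E'
from h import *
go(.569,-.234,.188,0.01)
T=wpose();im=snap('wrist','w5.png')
hsv=cv2.cvtColor(im,cv2.COLOR_RGB2HSV)
m=cv2.inRange(hsv,(8,70,120),(25,255,255))
n,l,s,ce=cv2.connectedComponentsWithStats(m)
for i in range(1,n):
  if s[i,4]>200:
    r=cv2.minAreaRect(np.argwhere(l==i)[:,::-1].astype(np.float32));c=plane('wrist',*r[0],.028,T)
    print(s[i],r,c.round(4))
for c,y in [((.569,-.234),.01),((.572,-.368),.19)]:
  print([proj('wrist',[c[0]+a*np.cos(y)-b*np.sin(y),c[1]+a*np.sin(y)+b*np.cos(y),.028],T).round(0) for a in(-.039,.039) for b in(-.013,.013)])
E
```

```text
state [ 0.5717 -0.2319  0.2987] [ 3.1413e+00 -1.0000e-03  1.0000e-02] delta units [-0.0034 -0.0026 -0.1384] rot -0.0 min rows 1.8 j [-0.12  0.46 -0.15  0.   -0.95  1.7 ]
[  19   16   55   67 1762] ((42.31415557861328, 46.28761291503906), (49.387847900390625, 69.51927185058594), 48.8140754699707) [0.7519 0.0825 0.028 ]
[ 315  167   33   91 2730] ((330.4921875, 212.25733947753906), (31.40982437133789, 90.2615966796875), 1.7357046604156494) [ 0.566  -0.2389  0.028 ]
[ 453  166   35   75 1422] ((474.29998779296875, 203.59999084472656), (75.3775863647461, 32.38549041748047), 81.8698959350586) [ 0.5749 -0.3714  0.028 ]
[232 253  14  48 317] ((236.7891387939453, 276.2612609863281), (10.940519332885742, 46.963623046875), 7.943472385406494) [ 0.501  -0.1514  0.028 ]
[ 573  262   67  138 3811] ((606.0, 330.5), (137.0, 66.0), 90.0) [ 0.3642 -0.6916  0.028 ]
[275 303  52  16 423] ((300.6520080566406, 310.158935546875), (50.98741149902344, 14.818564414978027), 1.2730300426483154) [ 0.4647 -0.2117  0.028 ]
[400 302 108  19 714] ((453.1723937988281, 310.9286193847656), (10.769794464111328, 107.13653564453125), 85.39990234375) [ 0.4571 -0.371   0.028 ]
[array([339., 251.]), array([310., 251.]), array([341., 163.]), array([309., 163.])]
[array([483., 242.]), array([459., 248.]), array([481., 163.]), array([456., 167.])]
```

View pics/w5.png

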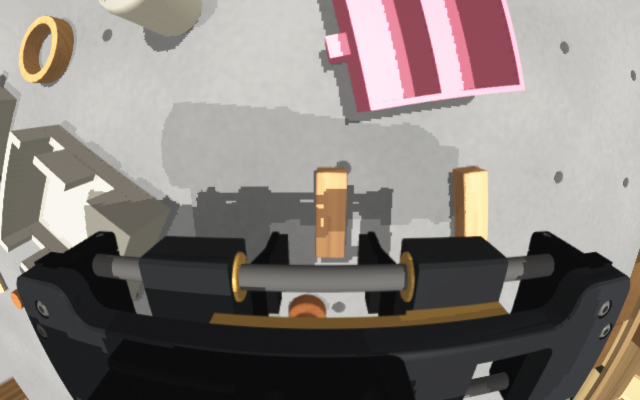

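>>> carry_out(xyz=[[-0.004, -0.006, -0.04], [0, 0, -0.045], [0, 0, -0.035], [0, 0, -0.018], [0, 0, 0], [0, 0, 0], [0, 0, 0], [0, 0, 0]], rot=[[0, 0, 0.01], [0, 0, 0], [0, 0, 0], [0, 0, 0], [0, 0, 0], [0, 0, 0], [0, 0, 0], [0, 0, 0]], gripper=[0.46, 0.46, 0.46, 0.46, 0.46, 0.0, 0.0, 0.0], grip_force=30)

```text
clock: 9.2
tcp_pos: [0.5689, -0.2366, 0.1893]
tool_rot: [3.141, -0.003, 0.018]
wrist_force: [-0.2, 0.8, 3.9]
gripper_width: 0.297
```

>>> carry_out(xyz=[[0, 0, 0.03], [0, 0, 0.06], [0, 0, 0.06], [0, 0, 0.03]], rot=[[0, 0, 0], [0, 0, 0], [0, 0, 0], [0, 0, 0]], gripper=[0.0, 0.0, 0.0, 0.0])

```text
clock: 9.7
tcp_pos: [0.5685, -0.2367, 0.3355]
tool_rot: [3.14, -0.005, 0.018]
wrist_force: [1.2, -0.5, -0.8]
gripper_width: 0.298
```

```bash
python3 - <<'E'
from h import *
c,s=np.cos(1.008),np.sin(1.008)
def cr(a,b): return (.552+c*a-s*b,.043+s*a+c*b)
print(cr(.038,.022),cr(-.038,-.022))
go(*cr(.038,.022),.33,1.008)
T=wpose();im=snap('wrist','w6.png')
E
```

```text
(np.float64(0.5536681647032407), np.float64(0.08687729739310368)) (np.float64(0.5503318352967594), np.float64(-0.0008772973931036737))
state [ 0.5685 -0.2367  0.3355] [ 3.1405 -0.005   0.018 ] delta units [-0.0185  0.4044 -0.0069] rot 1.2605 min rows 5.5 j [-0.13  0.42 -0.12  0.   -1.03  1.72]
```

View pics/w6.png

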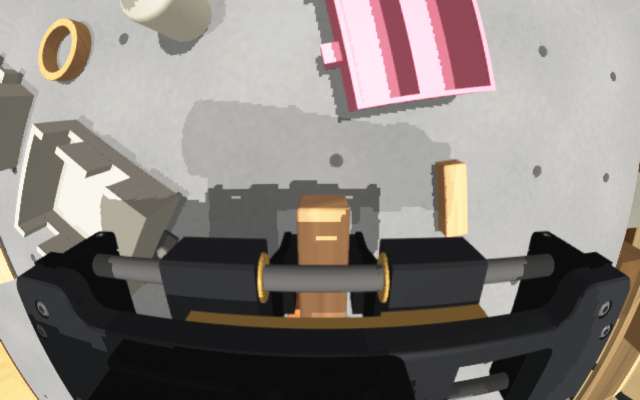

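>>> carry_out(xyz=[[-0.002, 0.05, 0], [-0.002, 0.051, 0], [-0.002, 0.051, 0], [-0.002, 0.051, 0], [-0.002, 0.051, 0], [-0.003, 0.05, 0], [-0.003, 0.05, 0], [-0.003, 0.05, 0]], rot=[[0, 0, 0.157], [0, 0, 0.157], [0, 0, 0.157], [0, 0, 0.157], [0, 0, 0.158], [0, 0, 0.158], [0, 0, 0.158], [0, 0, 0.158]], gripper=[0.0, 0.0, 0.0, 0.0, 0.0, 0.0, 0.0, 0.0])

```text
clock: 10.75
tcp_pos: [0.5527, 0.0878, 0.3315]
tool_rot: [-3.141, 0.0, 1.011]
wrist_force: [0.6, -0.1, -1.6]
gripper_width: 0.301
```

>>> carry_out(xyz=[[0, 0, -0.02], [0, 0, -0.04], [0, 0, -0.05], [0, 0, -0.04], [0, 0, -0.017], [0, 0, 0]], rot=[[0, 0, 0], [0, 0, 0], [0, 0, 0], [0, 0, 0], [0, 0, 0], [0, 0, 0]], gripper=[0.0, 0.0, 0.0, 0.0, 0.0, 0.0])

```text
clock: 11.5
tcp_pos: [0.5532, 0.0861, 0.1977]
tool_rot: [-3.141, 0.001, 1.007]
wrist_force: [-0.5, -0.1, 0.1]
gripper_width: 0.298
```

```bash
python3 - <<'E'
from h import *
go(.5537,.0869,.2,1.008);snap('scene','s7.png')
E
```

```text
state [0.5532 0.0861 0.1977] [-3.1410e+00  1.3000e-03  1.0066e+00] delta units [0.0006 0.001  0.0028] rot 0.0018 min rows 0.0 j [ 0.44  0.51 -0.39  0.   -0.67  2.13]
```

View pics/s7.png

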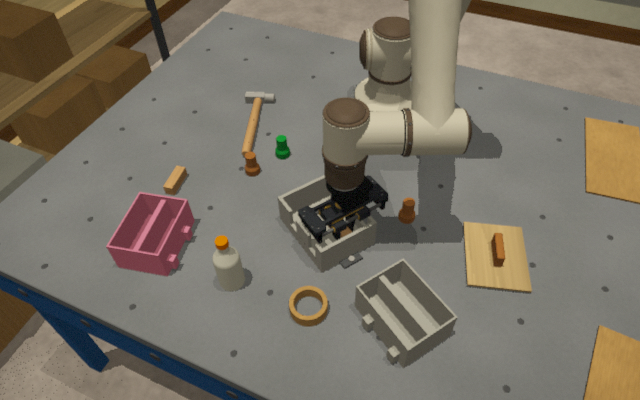

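>>> carry_out(xyz=[[0, 0, 0], [0, 0, 0], [0, 0, 0.03], [0, 0, 0.06], [0, 0, 0.06], [0, 0, 0.015], [0, 0, 0]], rot=[[0, 0, 0], [0, 0, 0], [0, 0, 0], [0, 0, 0], [0, 0, 0], [0, 0, 0], [0, 0, 0]], gripper=[0.46, 0.46, 0.46, 0.46, 0.46, 0.46, 0.46])

```text
clock: 12.42
tcp_pos: [0.553, 0.0866, 0.3313]
tool_rot: [3.141, -0.002, 1.007]
wrist_force: [-0.6, 0.1, -0.5]
gripper_width: 0.461
```

```bash
python3 - <<'E'
from h import *
go(.573,-.370,.30,.17);snap('wrist','w8.png')
E
```

```text
state [0.553  0.0866 0.3313] [ 3.1406e+00 -2.2000e-03  1.0074e+00] delta units [ 0.025  -0.5708 -0.0392] rot -1.0662 min rows 7.6 j [ 0.44  0.34 -0.26 -0.   -0.97  2.13]
```

View pics/w8.png

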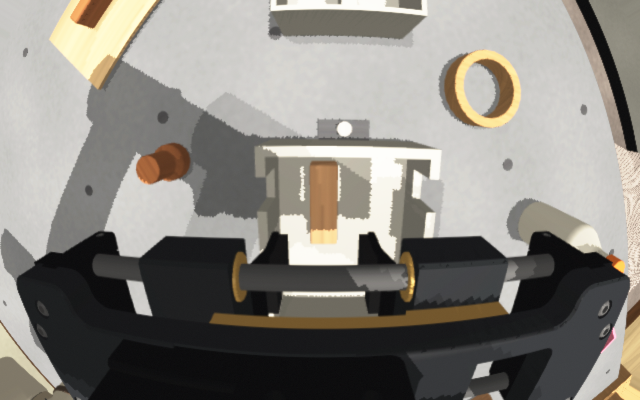

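>>> carry_out(xyz=[[0.003, -0.063, -0.004], [0.003, -0.063, -0.004], [0.003, -0.063, -0.004], [0.003, -0.063, -0.004], [0.003, -0.063, -0.004], [0.003, -0.063, -0.004], [0.003, -0.064, -0.004], [0.002, -0.064, -0.005]], rot=[[0, 0, -0.118], [0, 0, -0.118], [0, 0, -0.118], [0, 0, -0.118], [0, 0, -0.118], [0, 0, -0.118], [0, 0, -0.118], [0, 0, -0.12]], gripper=[0.46, 0.46, 0.46, 0.46, 0.46, 0.46, 0.46, 0.46])

```text
clock: 13.48
tcp_pos: [0.5711, -0.3197, 0.3013]
tool_rot: [-3.139, 0.003, 0.261]
wrist_force: [0.4, 1.3, 1.2]
gripper_width: 0.456
```

>>> carry_out(xyz=[[0.002, -0.064, -0.006], [0, 0, 0], [0, 0, 0]], rot=[[0, 0, -0.12], [0, 0, 0], [0, 0, 0]], gripper=[0.46, 0.46, 0.46])

```text
clock: 13.85
tcp_pos: [0.5727, -0.3691, 0.2969]
tool_rot: [-3.139, 0.003, 0.17]
wrist_force: [-0.0, 0.5, -1.0]
gripper_width: 0.461
```

```bash
python3 - <<'E'
from h import *
T=wpose();im=snap('wrist','w9.png')
hsv=cv2.cvtColor(im,cv2.COLOR_RGB2HSV)
m=cv2.inRange(hsv,(8,70,100),(25,255,255))
n,l,s,ce=cv2.connectedComponentsWithStats(m)
for i in range(1,n):
  if s[i,4]>200:
    r=cv2.minAreaRect(np.argwhere(l==i)[:,::-1].astype(np.float32));c=plane('wrist',*r[0],.028,T)
    b=[plane('wrist',*q,.028,T)[:2].round(4) for q in cv2.boxPoints(r)]
    print(s[i],r,c.round(4),b)
go(.573,-.370,.188,.17)
E
```

```text
[   0    0   30   48 1188] ((14.5, 23.5), (47.0, 29.0), 90.0) [0.7363 0.0462 0.028 ] [array([0.7799, 0.1086]), array([0.7633, 0.0216]), array([ 0.7008, -0.0024]), array([0.7088, 0.0767])]
[ 615   25   25  172 1959] ((627.0, 110.5), (171.0, 24.0), 90.0) [ 0.7471 -0.7033  0.028 ] [array([ 0.8429, -0.6657]), array([ 0.8729, -0.7232]), array([ 0.6544, -0.7786]), array([ 0.6428, -0.7154])]
[  0 147  16  45 322] ((7.5, 169.0), (44.0, 15.0), 90.0) [0.5496 0.0378 0.028 ] [array([0.5769, 0.0569]), array([0.5799, 0.0149]), array([0.5225, 0.0218]), array([0.5157, 0.0662])]
[ 313  164   33   91 2750] ((329.0, 209.0), (90.0, 32.0), 90.0) [ 0.5701 -0.3745  0.028 ] [array([ 0.6056, -0.3551]), array([ 0.61  , -0.3807]), array([ 0.5313, -0.396 ]), array([ 0.5265, -0.3679])]
[ 573  206   67  194 5103] ((606.0, 302.5), (193.0, 66.0), 90.0) [ 0.4953 -0.801   0.028 ] [array([ 0.6171, -0.6368]), array([ 0.6418, -0.7869]), array([ 0.1391, -1.3877]), array([ 0.2724, -0.903 ])]
[232 252  15  50 419] ((238.64096069335938, 276.4888000488281), (13.805760383605957, 49.10103225708008), 1.7899105548858643) [ 0.489
[... 312 characters left out ...]
0.46  ])]
[136 293  17  23 236] ((142.75001525878906, 305.7500305175781), (23.400854110717773, 12.965337753295898), 71.56504821777344) [ 0.4221 -0.1906  0.028 ] [array([ 0.4309, -0.1783]), array([ 0.4421, -0.1964]), array([ 0.4131, -0.2026]), array([ 0.4005, -0.184 ])]
[ 210  302  298   26 3333] ((358.52783203125, 317.6488037109375), (19.667659759521484, 297.1557922363281), 87.54597473144531) [ 0.4636 -0.4236  0.028 ] [array([ 0.436 , -0.2733]), array([ 0.4968, -0.589 ]), array([ 0.4697, -0.6048]), array([ 0.408 , -0.2736])]
state [ 0.573  -0.3685  0.2978] [-3.140e+00  2.200e-03  1.712e-01] delta units [-0.     -0.0018 -0.1372] rot -0.0015 min rows 1.8 j [-0.33  0.56  0.02 -0.   -1.03  2.08]
```

View pics/w9.png

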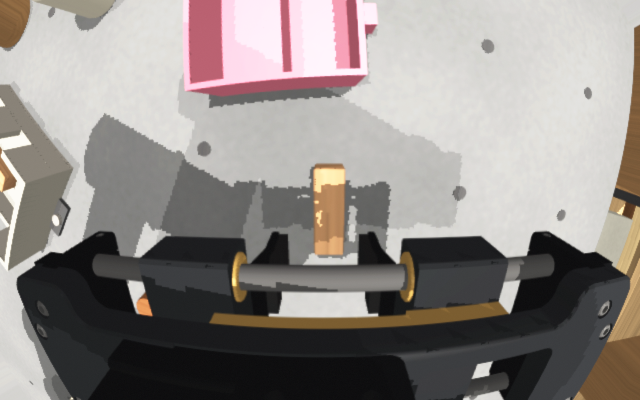

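>>> carry_out(xyz=[[-0.001, -0.004, -0.04], [0, 0, -0.045], [0, 0, -0.035], [0, 0, -0.017], [0, 0, 0], [0, 0, 0], [0, 0, 0], [0, 0, 0]], rot=[[0, 0, 0], [0, 0, 0], [0, 0, 0], [0, 0, 0], [0, 0, 0], [0, 0, 0], [0, 0, 0], [0, 0, 0]], gripper=[0.46, 0.46, 0.46, 0.46, 0.46, 0.0, 0.0, 0.0])

```text
clock: 14.9
tcp_pos: [0.5728, -0.3727, 0.191]
tool_rot: [3.14, -0.002, 0.171]
wrist_force: [-0.5, 0.5, 4.5]
gripper_width: 0.3
```

>>> carry_out(xyz=[[0, 0, 0.03], [0, 0, 0.06], [0, 0, 0.06], [0, 0, 0.03]], rot=[[0, 0, 0], [0, 0, 0], [0, 0, 0], [0, 0, 0]], gripper=[0.0, 0.0, 0.0, 0.0])

```text
clock: 15.4
tcp_pos: [0.5725, -0.3728, 0.3375]
tool_rot: [3.139, -0.004, 0.17]
wrist_force: [-0.8, -1.2, -1.3]
gripper_width: 0.295
```

```bash
python3 - <<'E'
from h import *
go(.5503,-.001,.335,1.008)
snap('wrist','w10.png')
E
```

```text
state [ 0.5725 -0.3728  0.3375] [ 3.1385 -0.0045  0.1703] delta units [-0.0277  0.4647 -0.0031] rot 1.0666 min rows 6.2 j [-0.34  0.53  0.07  0.   -1.11  2.08]
```

View pics/w10.png

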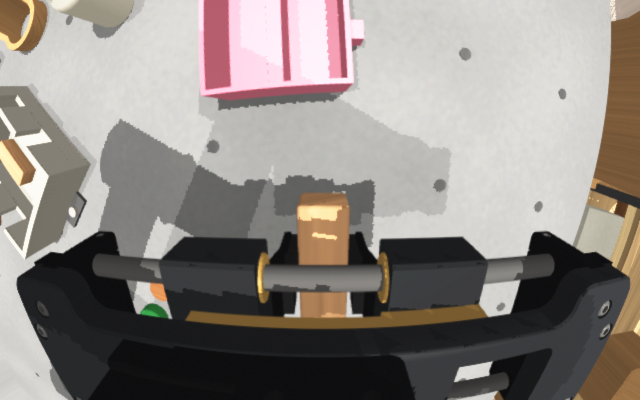

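>>> carry_out(xyz=[[-0.003, 0.058, 0], [-0.003, 0.058, 0], [-0.003, 0.058, 0], [-0.003, 0.058, 0], [-0.004, 0.058, 0], [-0.004, 0.058, 0], [-0.004, 0.058, 0], [-0.004, 0.058, 0]], rot=[[0, 0, 0.133], [0, 0, 0.133], [0, 0, 0.133], [0, 0, 0.133], [0, 0, 0.133], [0, 0, 0.133], [0, 0, 0.133], [0, 0, 0.136]], gripper=[0.0, 0.0, 0.0, 0.0, 0.0, 0.0, 0.0, 0.0])

```text
clock: 16.45
tcp_pos: [0.5494, 0.0, 0.3329]
tool_rot: [-3.141, 0.0, 1.011]
wrist_force: [0.4, 0.5, -0.6]
gripper_width: 0.298
```

>>> carry_out(xyz=[[0, 0, 0], [0, 0, -0.02], [0, 0, -0.04], [0, 0, -0.05], [0, 0, -0.04], [0, 0, -0.016], [0, 0, 0]], rot=[[0, 0, 0], [0, 0, 0], [0, 0, 0], [0, 0, 0], [0, 0, 0], [0, 0, 0], [0, 0, 0]], gripper=[0.0, 0.0, 0.0, 0.0, 0.0, 0.0, 0.0])

```text
clock: 17.32
tcp_pos: [0.5499, -0.0022, 0.1999]
tool_rot: [-3.14, 0.002, 1.007]
wrist_force: [0.2, -0.2, -0.2]
gripper_width: 0.297
```

```bash
python3 - <<'E'
from h import *
go(.5503,-.001,.202,1.008);snap('side','s11.png')
E
```

```text
state [ 0.5499 -0.0022  0.1999] [-3.1404e+00  1.6000e-03  1.0070e+00] delta units [0.0005 0.0015 0.0027] rot 0.0013 min rows 0.0 j [ 0.29  0.49 -0.42  0.   -0.66  2.29]
```

View pics/s11.png

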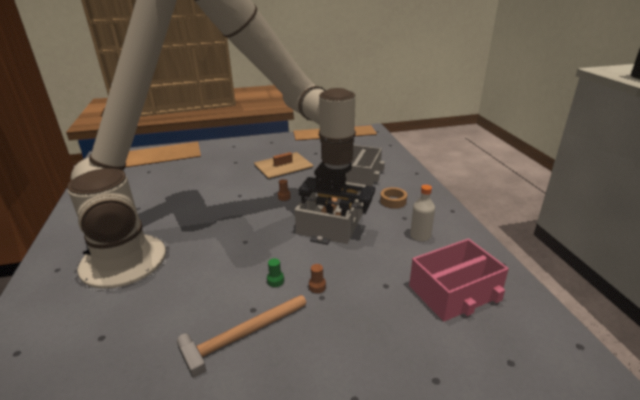

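Release and rise, then look.

>>> carry_out(xyz=[[0, 0, 0], [0, 0, 0], [0, 0, 0.03], [0, 0, 0.06], [0, 0, 0.06], [0, 0, 0.03], [0, 0, 0]], rot=[[0, 0, 0], [0, 0, 0], [0, 0, 0], [0, 0, 0], [0, 0, 0], [0, 0, 0], [0, 0, 0]], gripper=[0.46, 0.46, 0.46, 0.46, 0.46, 0.46, 0.46])

```text
clock: 18.25
tcp_pos: [0.5501, -0.0012, 0.3477]
tool_rot: [3.137, -0.005, 1.009]
wrist_force: [0.3, -0.2, -0.8]
gripper_width: 0.462
```

```bash
python3 - <<'E'
from h import *
go(.70,.28,.35,1.008);snap('wrist','w12.png');a=snap('scene','s12.png')
E
```

```text
state [ 0.5501 -0.0012  0.3477] [ 3.1371 -0.0049  1.0086] delta units [0.1873 0.3515 0.0029] rot -0.0008 min rows 5.3 j [ 0.29  0.31 -0.26  0.   -1.    2.29]
```

View pics/w12.png

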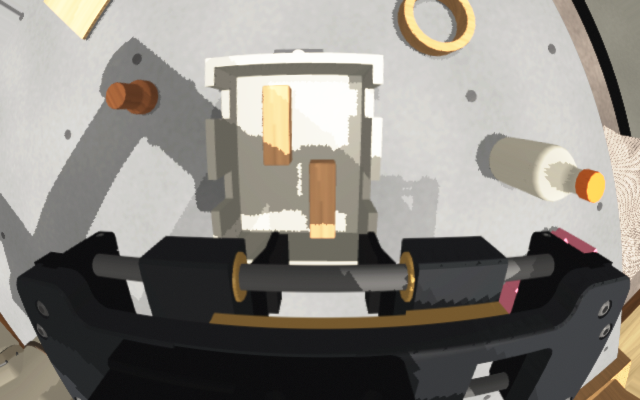

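View pics/s12.png

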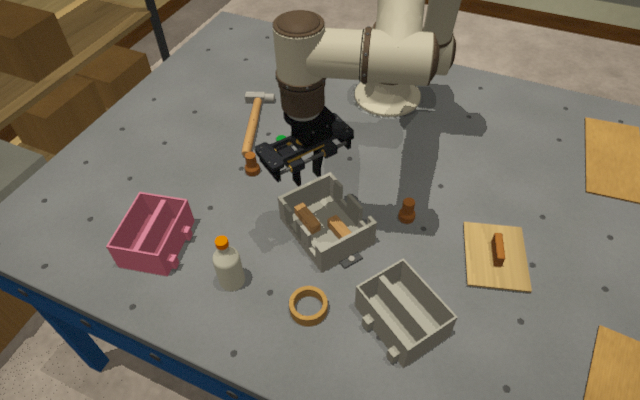

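```bash
python3 - <<'E'
import cv2
a=cv2.imread('pics/s12.png');cv2.imwrite('pics/c12.png',cv2.resize(a[165:275,265:390],None,fx=5,fy=5,interpolation=3)) 
cv2.imwrite('pics/c12b.png',cv2.resize(a[255:370,345:465],None,fx=5,fy=5,interpolation=3)) 
E
```

```text
(no output)
```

View pics/c12.png

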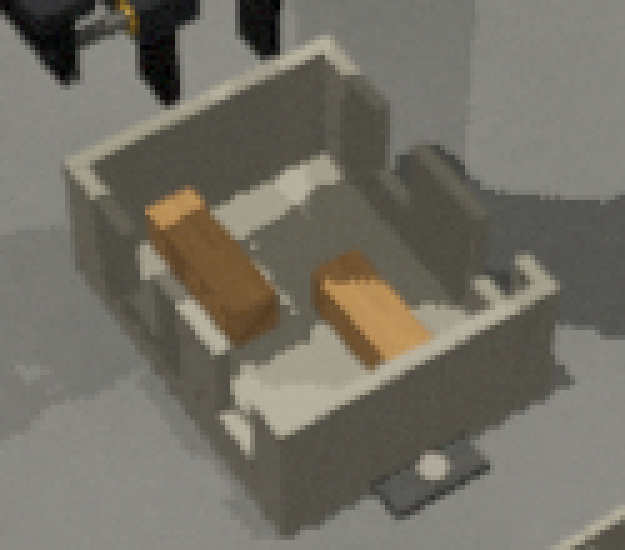

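View pics/c12b.png

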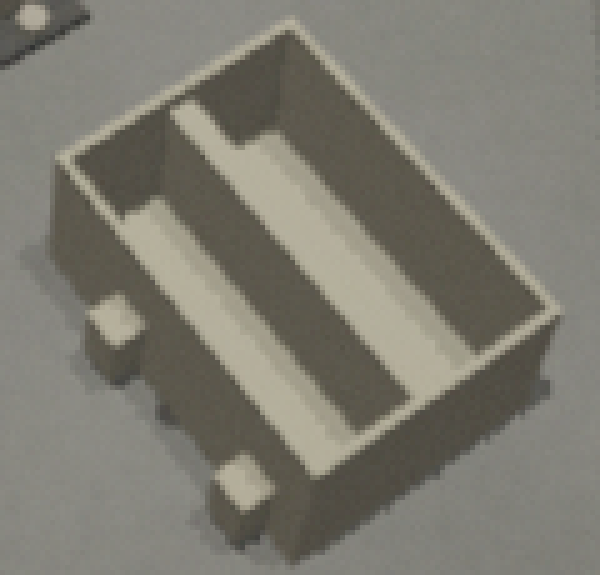

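```bash
python3 - <<'E'
from h import *
def f(L,o,z,nm):
    c=np.array([plane('scene',o[0]+u/5,o[1]+v/5,z)[:2] for u,v in L]);d=c[2]-c[1]+c[3]-c[0]
    print(nm,c.mean(0).round(4),'yaw',np.arctan2(d[1],d[0]).round(3),[np.linalg.norm(c[i]-c[i-1]).round(4) for i in range(4)])
f([(328,36),(64,162),(285,437),(558,288)],(265,165),.078,'crate')
f([(292,18),(58,157),(315,477),(562,313)],(345,255),.08,'tote')
E
```

```text
crate [0.5523 0.0434] yaw 1.002 [np.float64(0.1839), np.float64(0.1455), np.float64(0.1846), np.float64(0.1427)]
tote [0.7022 0.2778] yaw 1.002 [np.float64(0.159), np.float64(0.1185), np.float64(0.1578), np.float64(0.1184)]
```

>>> carry_out(xyz=[[0.031, 0.058, 0], [0.031, 0.058, 0], [0.031, 0.058, 0], [0.031, 0.059, 0], [0.031, 0.059, 0], [0.032, 0.059, 0], [0, 0, 0], [0, 0, 0]], rot=[[0, 0, 0], [0, 0, 0], [0, 0, 0], [0, 0, 0], [0, 0, 0], [0, 0, 0], [0, 0, 0], [0, 0, 0]], gripper=[0.46, 0.46, 0.46, 0.46, 0.46, 0.46, 0.46, 0.46])

```text
clock: 19.35
tcp_pos: [0.6993, 0.2793, 0.3424]
tool_rot: [-3.14, 0.004, 1.008]
wrist_force: [-0.1, -0.3, -0.1]
gripper_width: 0.458
```

```bash
python3 - <<'E'
from h import *
go(.6995,.2802,.214,1.008);snap('wrist','w13.png')
E
```

```text
state [0.6993 0.2793 0.3424] [-3.1397  0.0037  1.0084] delta units [ 0.0003  0.0011 -0.1605] rot -0.0005 min rows 2.1 j [ 0.59  0.65  0.3  -0.   -1.22  1.99]
```

View pics/w13.png

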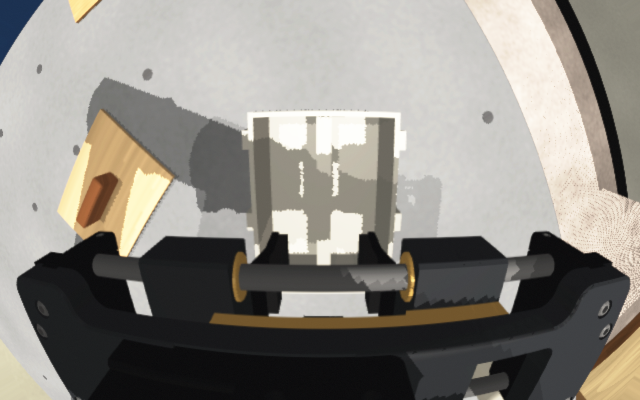

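>>> carry_out(xyz=[[0, 0.001, -0.04], [0, 0, -0.05], [0, 0, -0.045], [0, 0, -0.022], [0, 0, 0], [0, 0, 0], [0, 0, 0], [0, 0, 0]], rot=[[0, 0, 0], [0, 0, 0], [0, 0, 0], [0, 0, 0], [0, 0, 0], [0, 0, 0], [0, 0, 0], [0, 0, 0]], gripper=[0.46, 0.46, 0.46, 0.46, 0.46, 0.0, 0.0, 0.0], grip_force=50)

```text
clock: 20.4
tcp_pos: [0.6997, 0.2804, 0.2205]
tool_rot: [3.141, -0.002, 1.008]
wrist_force: [-0.3, 0.4, -0.3]
gripper_width: 0.207
```

>>> carry_out(xyz=[[0, 0, 0], [0, 0, 0], [0, 0, 0.03], [0, 0, 0.05], [0, 0, 0.06], [0, 0, 0.06], [0, 0, 0.03], [0, 0, 0]], rot=[[0, 0, 0], [0, 0, 0], [0, 0, 0], [0, 0, 0], [0, 0, 0], [0, 0, 0], [0, 0, 0], [0, 0, 0]], gripper=[0.0, 0.0, 0.0, 0.0, 0.0, 0.0, 0.0, 0.0])

```text
clock: 21.4
tcp_pos: [0.6995, 0.2803, 0.4049]
tool_rot: [3.14, -0.004, 1.008]
wrist_force: [0.6, 0.1, -3.1]
gripper_width: 0.135
```

```bash
python3 - <<'E'
from h import *
go(.553,.0432,.38,1.008)
E
```

```text
state [0.6995 0.2803 0.4049] [ 3.1403 -0.0036  1.0083] delta units [-0.1832 -0.2964 -0.0312] rot -0.0004 min rows 4.7 j [ 0.59  0.61  0.39 -0.   -1.34  1.98]
```

>>> carry_out(xyz=[[-0.011, -0.018, 0], [-0.011, -0.018, 0], [-0.011, -0.018, 0], [-0.011, -0.018, 0], [-0.011, -0.018, 0], [-0.011, -0.018, 0], [-0.011, -0.018, 0], [-0.011, -0.018, 0]], rot=[[0, 0, -0.2], [0, 0, -0.2], [0, 0, -0.2], [0, 0, -0.2], [0, 0, -0.2], [0, 0, -0.2], [0, 0, -0.2], [0, 0, -0.2]], gripper=[0.0, 0.0, 0.0, 0.0, 0.0, 0.0, 0.0, 0.0])

```text
clock: 22.4
tcp_pos: [0.6284, 0.1645, 0.3998]
tool_rot: [3.139, 0.005, -0.254]
wrist_force: [0.3, 0.4, -2.5]
gripper_width: 0.137
```

>>> carry_out(xyz=[[-0.011, -0.018, 0], [-0.011, -0.018, 0], [-0.011, -0.018, 0], [-0.011, -0.018, 0], [-0.011, -0.018, 0], [-0.011, -0.018, 0], [-0.01, -0.015, 0], [-0.01, -0.015, 0]], rot=[[0, 0, -0.2], [0, 0, -0.2], [0, 0, -0.2], [0, 0, -0.2], [0, 0, -0.2], [0, 0, -0.2], [0, 0, -0.2], [0, 0, -0.2]], gripper=[0.0, 0.0, 0.0, 0.0, 0.0, 0.0, 0.0, 0.0])

```text
clock: 23.4
tcp_pos: [0.5595, 0.0541, 0.4003]
tool_rot: [3.136, -0.001, -1.511]
wrist_force: [0.1, -0.1, -1.5]
gripper_width: 0.136
```

>>> carry_out(xyz=[[0, 0, 0], [0, 0, 0], [0, 0, 0], [0, 0, 0], [0, 0, 0], [0, 0, 0]], rot=[[0, 0, -0.2], [0, 0, -0.2], [0, 0, -0.2], [0, 0, -0.2], [0, 0, 0], [0, 0, 0]], gripper=[0.0, 0.0, 0.0, 0.0, 0.0, 0.0])

```text
clock: 24.15
tcp_pos: [0.5601, 0.0546, 0.4018]
tool_rot: [3.14, -0.002, -2.131]
wrist_force: [0.1, 0.1, -2.6]
gripper_width: 0.136
```

```bash
python3 - <<'E'
from h import *
go(.553,.0432,.295,1.005-np.pi)
snap('side','s14.png');snap('wrist','w14.png')
E
```

```text
state [0.5601 0.0546 0.4018] [ 3.1398e+00 -1.7000e-03 -2.1312e+00] delta units [-0.0089 -0.0143 -0.1335] rot -0.0069 min rows 1.8 j [ 0.39  0.28 -0.15 -0.   -1.14 -0.95]
```

View pics/s14.png

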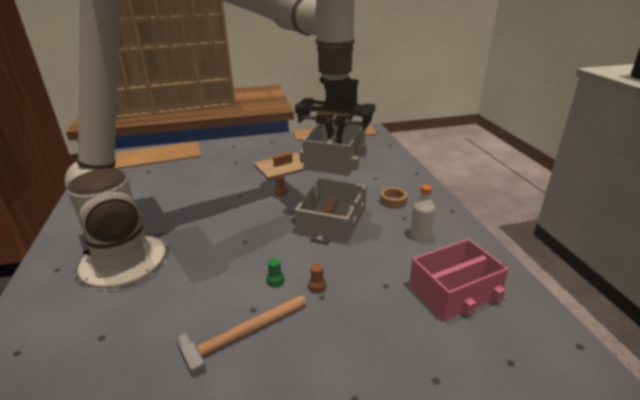

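View pics/w14.png

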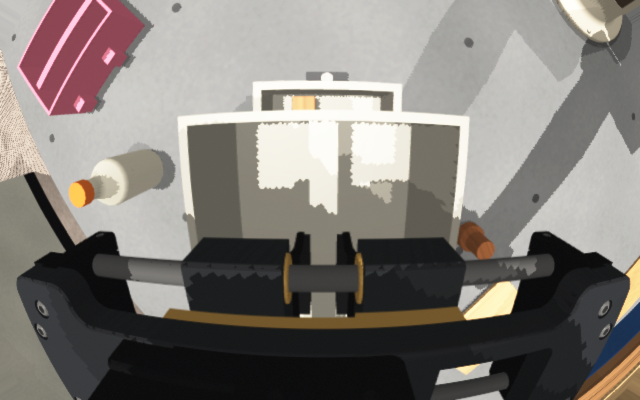

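>>> carry_out(xyz=[[-0.009, -0.014, 0], [0, 0, -0.03], [0, 0, -0.05], [0, 0, -0.035], [0, 0, 0], [0, 0, 0]], rot=[[0, 0, -0.007], [0, 0, 0], [0, 0, 0], [0, 0, 0], [0, 0, 0], [0, 0, 0]], gripper=[0.0, 0.0, 0.0, 0.0, 0.0, 0.0])

```text
clock: 25.0
tcp_pos: [0.5536, 0.0433, 0.3126]
tool_rot: [-3.14, 0.002, -2.138]
wrist_force: [0.8, 0.3, -1.9]
gripper_width: 0.129
```

```bash
python3 - <<'E'
from h import *
go(.553,.0432,.289,1.005-np.pi)
a=snap('scene','s15.png')[:,:,::-1];cv2.imwrite('pics/c15.png',cv2.resize(a[140:280,250:400],None,fx=4,fy=4,interpolation=3))
a=snap('side','s15b.png')[:,:,::-1];cv2.imwrite('pics/c15b.png',cv2.resize(a[140:250,250:410],None,fx=4,fy=4,interpolation=3))
print(status.state()['wrist_force'])
E
```

```text
state [0.5536 0.0433 0.3126] [-3.1396e+00  1.5000e-03 -2.1383e+00] delta units [-0.0008 -0.0001 -0.0295] rot 0.0022 min rows 0.4 j [ 0.37  0.35 -0.29  0.   -0.92 -0.94]
[ 0.54379676 -0.05824604 -1.87742661]
```

View pics/c15.png

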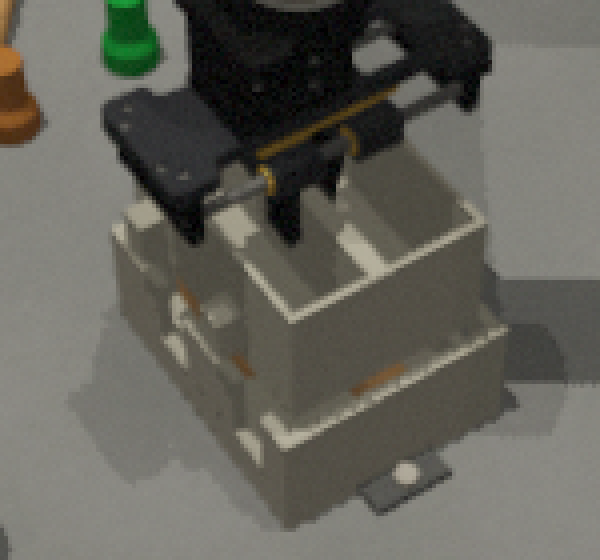

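View pics/c15b.png

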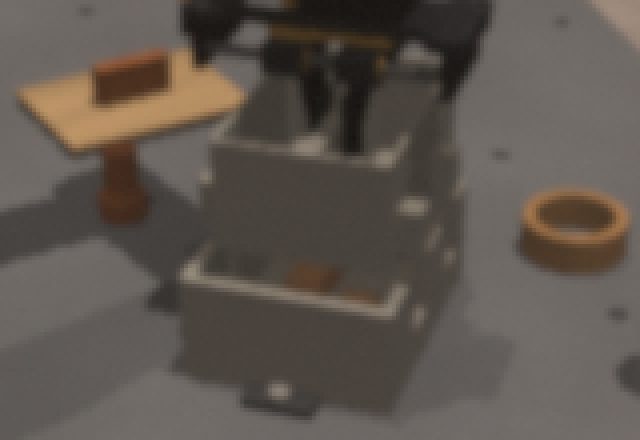

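>>> carry_out(xyz=[[-0.001, 0, -0.01], [0, 0, -0.01], [0, 0, -0.009], [0, 0, 0], [0, 0, 0]], rot=[[0, 0, 0.002], [0, 0, 0], [0, 0, 0], [0, 0, 0], [0, 0, 0]], gripper=[0.0, 0.0, 0.0, 0.0, 0.0])

```text
clock: 25.72
tcp_pos: [0.5518, 0.0424, 0.2916]
tool_rot: [-3.141, -0.003, -2.136]
wrist_force: [-9.2, -5.0, 20.3]
gripper_width: 0.136
```

```bash
python3 - <<'E'
from h import *
go(.553,.0432,.289,1.005-np.pi)
a=snap('scene','s16.png')[:,:,::-1];cv2.imwrite('pics/c16.png',cv2.resize(a[140:280,250:400],None,fx=4,fy=4,interpolation=3))
E
```

```text
state [0.5518 0.0424 0.2916] [-3.1407e+00 -2.9000e-03 -2.1360e+00] delta units [ 0.0016  0.001  -0.0033] rot -0.0008 min rows 0.1 j [ 0.37  0.37 -0.32  0.   -0.87 -0.94]
```

View pics/c16.png

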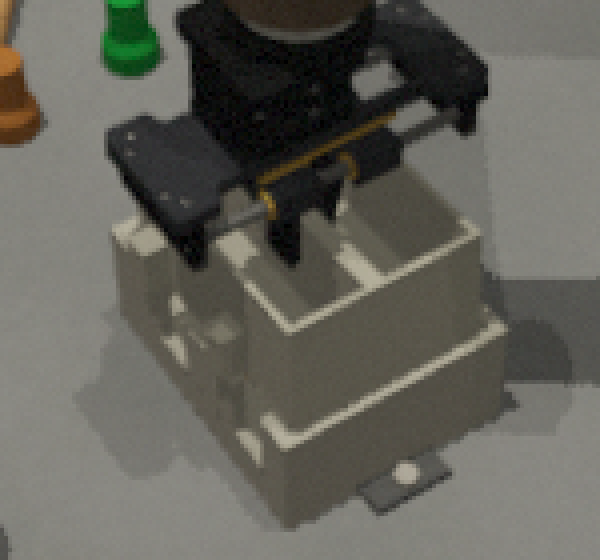

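>>> carry_out(xyz=[[0.001, 0.001, 0], [0, 0, 0], [0, 0, 0], [0, 0, 0], [0, 0, 0.03], [0, 0, 0.06], [0, 0, 0.06], [0, 0, 0]], rot=[[0, 0, 0], [0, 0, 0], [0, 0, 0], [0, 0, 0], [0, 0, 0], [0, 0, 0], [0, 0, 0], [0, 0, 0]], gripper=[0.0, 0.46, 0.46, 0.46, 0.46, 0.46, 0.46, 0.46])

```text
clock: 26.78
tcp_pos: [0.5541, 0.0446, 0.4122]
tool_rot: [-3.135, 0.007, -2.136]
wrist_force: [-1.2, -0.1, -1.3]
gripper_width: 0.457
```

```bash
python3 - <<'E'
from h import *
go(.553,.0432,.289,1.005-np.pi)
a=snap('scene','s17.png')[:,:,::-1];cv2.imwrite('pics/c17.png',cv2.resize(a[140:280,250:400],None,fx=4,fy=4,interpolation=3))
a=snap('side','s17b.png')[:,:,::-1];cv2.imwrite('pics/c17b.png',cv2.resize(a[140:250,240:400],None,fx=4,fy=4,interpolation=3))
E
```

```text
state [0.5541 0.0446 0.4122] [-3.1351  0.0068 -2.1363] delta units [-0.0014 -0.0017 -0.154 ] rot -0.0003 min rows 2.1 j [ 0.37  0.26 -0.16  0.   -1.15 -0.94]
```

View pics/s17.png

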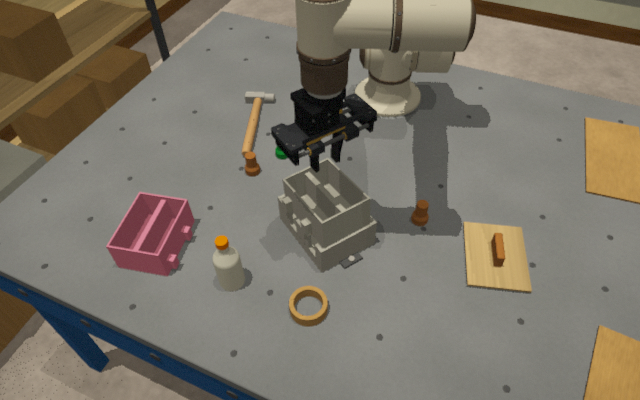

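View pics/c17.png

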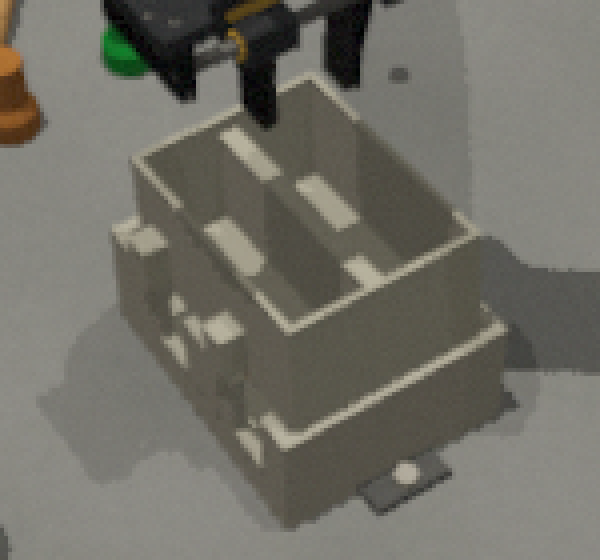

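View pics/c17b.png

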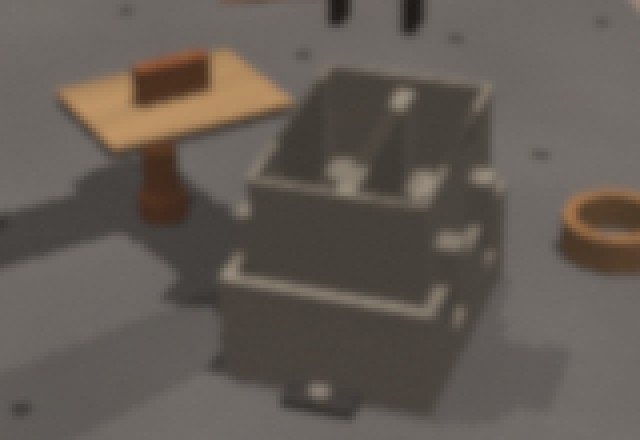

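```bash
python3 - <<'E'
from h import *
L=[(310,71),(133,160),(289,333),(482,235)]
c=np.array([plane('scene',250+u/4,140+v/4,.148)[:2] for u,v in L]);d=c[2]-c[1]+c[3]-c[0]
print(c,c.mean(0).round(4),'yaw',np.arctan2(d[1],d[0]).round(3),[np.linalg.norm(c[i]-c[i-1]).round(4) for i in range(4)])
a=cv2.imread('pics/s17.png');cv2.imwrite('pics/c18.png',cv2.resize(a[190:300,400:540],None,fx=5,fy=5,interpolation=3))
cv2.imwrite('pics/c18b.png',cv2.resize(a[120:190,225:305],None,fx=6,fy=6,interpolation=3))
E
```

```text
[[ 0.4649004   0.0078031 ]
 [ 0.5666335  -0.05220663]
 [ 0.64124803  0.07491508]
 [ 0.54103281  0.14033315]] [0.5535 0.0427] yaw 1.045 [np.float64(0.1528), np.float64(0.1181), np.float64(0.1474), np.float64(0.1197)]
```

View pics/c18.png

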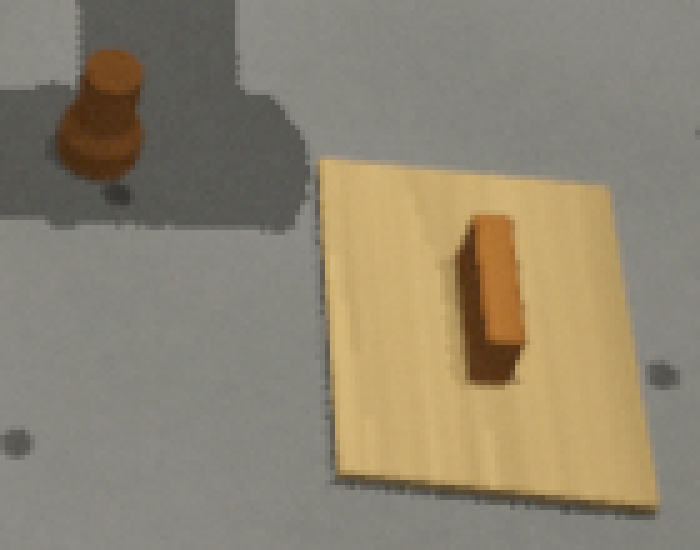

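View pics/c18b.png

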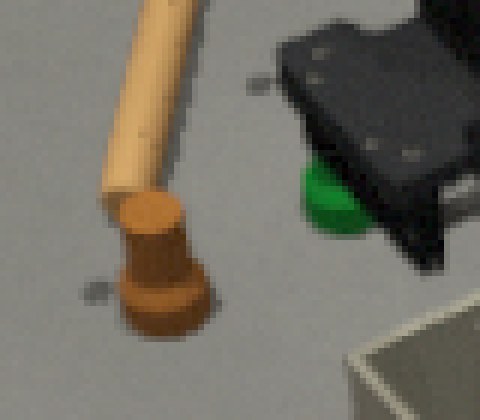

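```bash
python3 - <<'E'
from h import *
for cx,cy,y,z in[(.552,.042,1.005,.148)]:
  for a,b in[(-.08,.06),(-.08,-.06),(.08,-.06),(.08,.06)]:
    p=proj('scene',[cx+a*np.cos(y)-b*np.sin(y),cy+a*np.sin(y)+b*np.cos(y),z]);print(((p-[250,140])*4).round(0), end=' ')
    p=proj('side',[cx+a*np.cos(y)-b*np.sin(y),cy+a*np.sin(y)+b*np.cos(y),z]);print(((p-[240,140])*4).round(0))
E
```

```text
[313.  63.] [242. 177.]
[130. 149.] [423. 206.]
[290. 341.] [488.  97.]
[482. 240.] [326.  75.]
```

```bash
python3 - <<'E'
from h import *
a=snap('wrist','w19.png')[:,:,::-1]
cv2.imwrite('pics/c19.png',cv2.resize(a[60:260,200:450],None,fx=3,fy=3,interpolation=3))
a=cv2.imread('pics/s17.png');cv2.imwrite('pics/c19b.png',cv2.resize(a[190:275,275:385],None,fx=7,fy=7,interpolation=3))
E
```

```text
(no output)
```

View pics/c19.png

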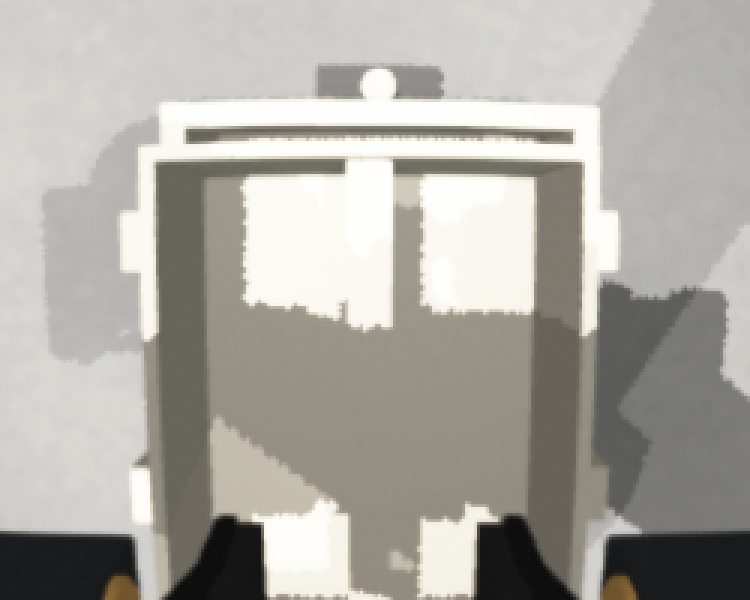

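View pics/c19b.png

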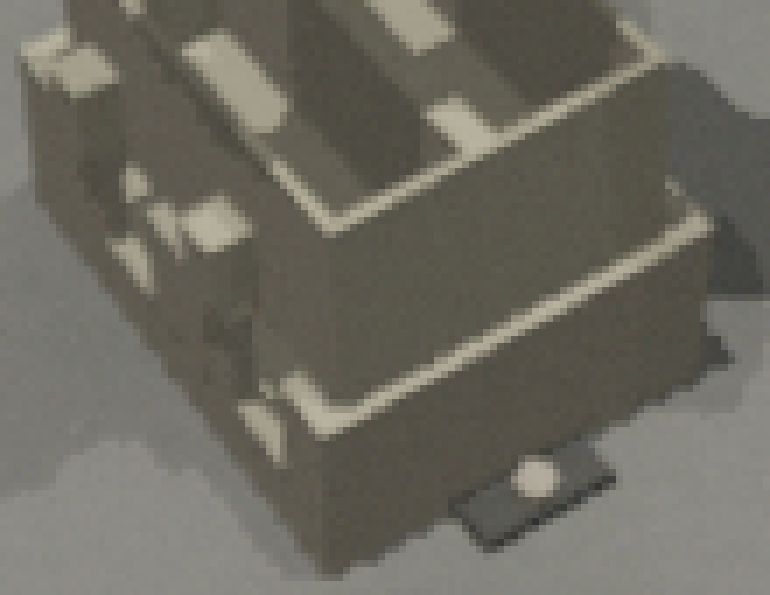

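```bash
python3 - <<'E'
from h import *
T=wpose();c,s=np.cos(1.005),np.sin(1.005)
def al(p): d=p[:2]-np.array([.553,.0432]);return round((d[0]*c+d[1]*s)*1e3,1),round((-d[0]*s+d[1]*c)*1e3,1)
for v,z,n in[(93.7,.078,'crate -x outer (-93)'),(102.7,.078,'inner (-85)'),(108.7,.148,'tote outer (-80+d)'),(108.7,.143,'tote outer z143'),(113,.146,'tote inner')]:
  print(n,al(plane('wrist',327,v,z,T)))
P=lambda u,v,z:al(plane('scene',275+u/7,190+v/7,z))
print('scene crate +x outer corner',P(322,435,.078),P(712,222,.078),'tote near',P(330,230,.148),P(330,230,.156),P(664,52,.148),P(664,52,.156),'contact line',P(500,325,.078),P(515,333,.078))
E
```

```text
crate -x outer (-93) (np.float64(-97.1), np.float64(5.1))
inner (-85) (np.float64(-88.1), np.float64(5.1))
tote outer (-80+d) (np.float64(-80.1), np.float64(4.1))
tote outer z143 (np.float64(-80.2), np.float64(4.2))
tote inner (np.float64(-76.8), np.float64(4.2))
scene crate +x outer corner (np.float64(90.2), np.float64(-72.3)) (np.float64(90.1), np.float64(73.5)) tote near (np.float64(73.1), np.float64(-57.1)) (np.float64(78.5), np.float64(-60.5)) (np.float64(71.9), np.float64(63.3)) (np.float64(77.2), np.float64(58.7)) contact line (np.float64(86.2), np.float64(-4.7)) (np.float64(91.2), np.float64(-2.6))
```

```bash
python3 - <<'E'
from h import *
c,s=np.cos(1.005),np.sin(1.005)
def al(p): d=p[:2]-np.array([.5536,.0433]);return round((d[0]*c+d[1]*s)*1e3,1),round((-d[0]*s+d[1]*c)*1e3,1)
P=lambda u,v,z:al(plane('scene',250+u/4,140+v/4,z))
print(P(292,320,.172),P(486,222,.172))
E
```

```text
(np.float64(83.7), np.float64(-61.4)) (np.float64(85.2), np.float64(55.8))
```

>>> carry_out(xyz=[[-0.003, -0.003, -0.04], [0, 0, -0.05], [0, 0, -0.04], [0, 0, -0.02], [0, 0, 0], [0, 0, 0], [0, 0, 0], [0, 0, 0]], rot=[[0, 0, 0], [0, 0, 0], [0, 0, 0], [0, 0, 0], [0, 0, 0], [0, 0, 0], [0, 0, 0], [0, 0, 0]], gripper=[0.46, 0.46, 0.46, 0.46, 0.46, 0.0, 0.0, 0.0], grip_force=15)

```text
clock: 27.92
tcp_pos: [0.5509, 0.0419, 0.2889]
tool_rot: [-3.14, 0.001, -2.137]
wrist_force: [-0.1, 0.1, 0.3]
gripper_width: 0.204
```

>>> carry_out(xyz=[[0, 0, 0], [0, 0, 0], [-0.0015, -0.002, 0.002], [-0.0015, -0.0025, 0], [-0.0015, -0.0025, 0], [0, 0, 0], [0, 0, 0]], rot=[[0, 0, 0], [0, 0, 0], [0, 0, 0], [0, 0, 0], [0, 0, 0], [0, 0, 0], [0, 0, 0]], gripper=[0.0, 0.0, 0.0, 0.0, 0.0, 0.0, 0.0])

```text
clock: 28.8
tcp_pos: [0.5472, 0.0362, 0.2894]
tool_rot: [3.141, -0.0, -2.137]
wrist_force: [0.0, -0.0, -2.3]
gripper_width: 0.134
```

```bash
python3 - <<'E'
from h import *
go(.553,.0432,.289,1.005-np.pi)
a=snap('scene','s20.png')[:,:,::-1];cv2.imwrite('pics/c20.png',cv2.resize(a[160:280,265:395],None,fx=5,fy=5,interpolation=3))
E
```

```text
state [0.5472 0.0362 0.2894] [ 3.1415e+00 -1.0000e-04 -2.1373e+00] delta units [ 0.0073  0.0087 -0.0005] rot 0.0009 min rows 0.2 j [ 0.36  0.37 -0.34 -0.   -0.86 -0.93]
```

View pics/c20.png

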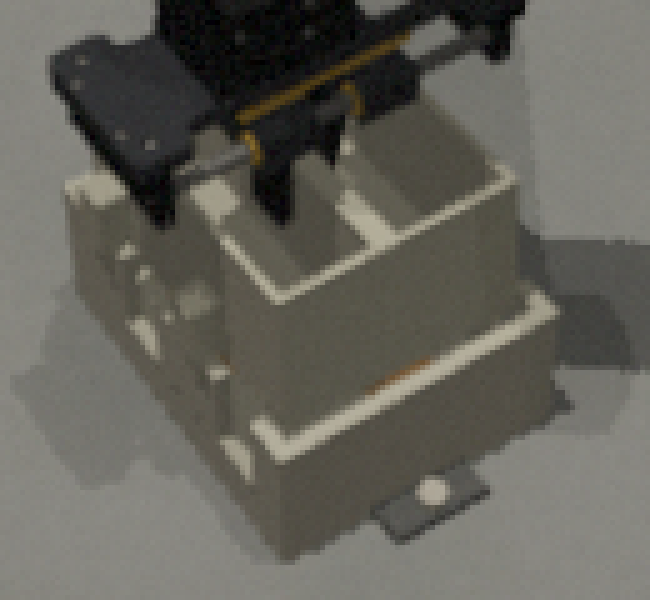

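>>> carry_out(xyz=[[0, 0, -0.002], [0, 0, 0], [0, 0, 0], [0, 0, 0], [0, 0, 0.03], [0, 0, 0.06], [0, 0, 0.06], [0, 0, 0]], rot=[[0, 0, 0], [0, 0, 0], [0, 0, 0], [0, 0, 0], [0, 0, 0], [0, 0, 0], [0, 0, 0], [0, 0, 0]], gripper=[0.0, 0.46, 0.46, 0.46, 0.46, 0.46, 0.46, 0.46])

```text
clock: 29.85
tcp_pos: [0.5479, 0.0363, 0.4127]
tool_rot: [-3.134, 0.007, -2.137]
wrist_force: [-0.4, -0.1, -0.1]
gripper_width: 0.461
```

```bash
python3 - <<'E'
from h import *
a=snap('scene','s21.png')[:,:,::-1];cv2.imwrite('pics/c21.png',cv2.resize(a[160:280,265:395],None,fx=5,fy=5,interpolation=3))
T=wpose();go(.553,.0432,.289,1.005-np.pi)
a=snap('wrist','w21.png')[:,:,::-1];cv2.imwrite('pics/c21w.png',cv2.resize(a[60:260,200:450],None,fx=3,fy=3,interpolation=3))
np.save('T21.npy',T)
E
```

```text
state [0.5472 0.0363 0.4099] [-3.1389  0.0038 -2.1372] delta units [ 0.0073  0.0086 -0.1511] rot 0.0008 min rows 2.0 j [ 0.36  0.25 -0.17 -0.   -1.14 -0.93]
```

View pics/c21.png

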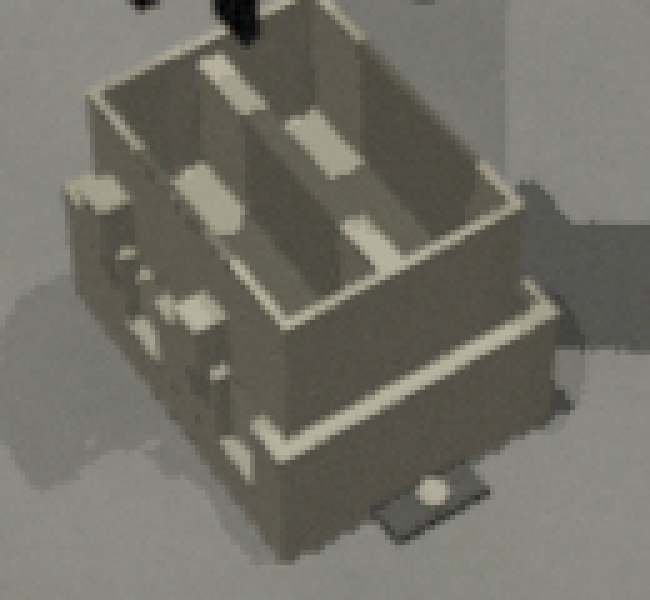

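View pics/c21w.png

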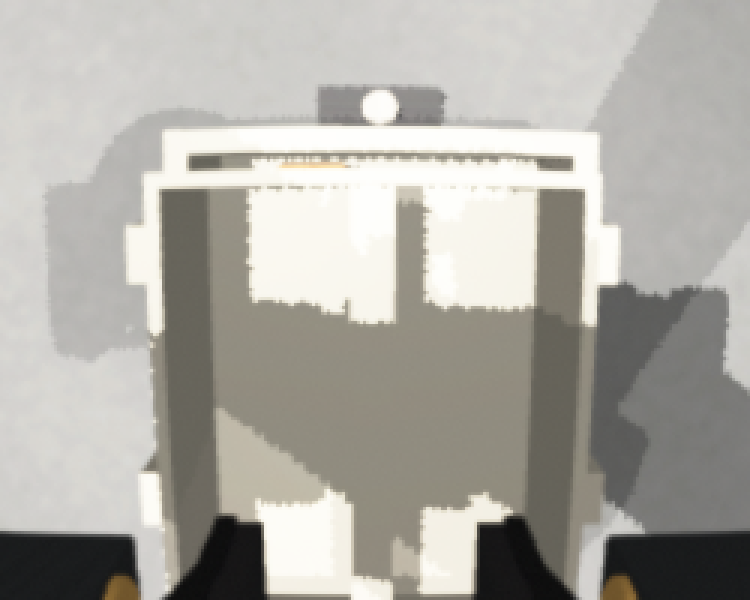

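```bash
python3 - <<'E'
from h import *
T=np.load('T21.npy');c,s=np.cos(1.005),np.sin(1.005)
def al(p): d=p[:2]-np.array([.5511,.0402]);return round((d[0]*c+d[1]*s)*1e3,1),round((-d[0]*s+d[1]*c)*1e3,1)
for u,v,z,n in[(163,130,.078,'crate -x outer (-93)'),(600,130,.078,''),(187,155,.078,'inner (-85)'),(575,155,.078,''),(143,174,.148,'tote outer'),(602,174,.148,''),(163,188,.148,'tote inner'),(587,188,.148,'')]:
  print(n,al(plane('wrist',200+u/3,60+v/3,z,T)))
P=lambda u,v,z:al(plane('scene',265+u/5,160+v/5,z))
print('crate',P(283,462,.078),P(557,313,.078),'tote',[P(u,v,.148) for u,v in[(287,330),(523,206),(88,93),(322,-4)]])
for a,b in[(-.08,.06),(-.08,-.06),(.08,-.06),(.08,.06)]:
    q=[.5511+a*c-b*s,.0402+a*s+b*c,.148]
    print('exp',((proj('scene',q)-[265,160])*5).round())
E
```

```text
crate -x outer (-93) (np.float64(-93.8), np.float64(-68.9))
 (np.float64(-94.3), np.float64(78.2))
inner (-85) (np.float64(-85.0), np.float64(-60.7))
 (np.float64(-85.3), np.float64(69.6))
tote outer (np.float64(-79.2), np.float64(-58.8))
 (np.float64(-79.3), np.float64(61.7))
tote inner (np.float64(-75.3), np.float64(-53.4))
 (np.float64(-75.4), np.float64(57.7))
crate (np.float64(95.0), np.float64(-71.6)) (np.float64(95.2), np.float64(71.4)) tote [(np.float64(83.7), np.float64(-61.1)), (np.float64(83.5), np.float64(56.6)), (np.float64(-74.1), np.float64(-61.7)), (np.float64(-67.3), np.float64(56.4))]
exp [313. -23.]
exp [85. 83.]
exp [284. 323.]
exp [525. 197.]
```

```bash
python3 - <<'E'
from h import *
a=cv2.imread('pics/s21.png');cv2.imwrite('pics/c22.png',cv2.resize(a[140:270,265:395],None,fx=6,fy=6,interpolation=3)[:600])
a=snap('side','s22.png')[:,:,::-1];cv2.imwrite('pics/c22b.png',cv2.resize(a[140:250,275:385],None,fx=5,fy=5,interpolation=3))
c,s=np.cos(1.005),np.sin(1.005)
for a,b in[(-.08,.06),(-.08,-.06),(.08,-.06),(.08,.06)]:
    q=[.5511+a*c-b*s,.0402+a*s+b*c,.148]
    print('exp',((proj('scene',q)-[265,140])*6).round(),((proj('side',q)-[275,140])*5).round())
for a,b in[(-.093,.073),(-.093,-.073),(.093,-.073),(.093,.073)]:
    q=[.5511+a*c-b*s,.0402+a*s+b*c,.078]
    print('exp crate',((proj('scene',q)-[265,140])*6).round(),((proj('side',q)-[275,140])*5).round())
E
```

```text
exp [376.  92.] [127. 224.]
exp [102. 220.] [353. 259.]
exp [341. 507.] [435. 123.]
exp [629. 357.] [231.  95.]
exp crate [386. 187.] [100. 349.]
exp crate [ 69. 339.] [369. 396.]
exp crate [333. 672.] [459. 226.]
exp crate [668. 490.] [220. 190.]
```

View pics/c22.png

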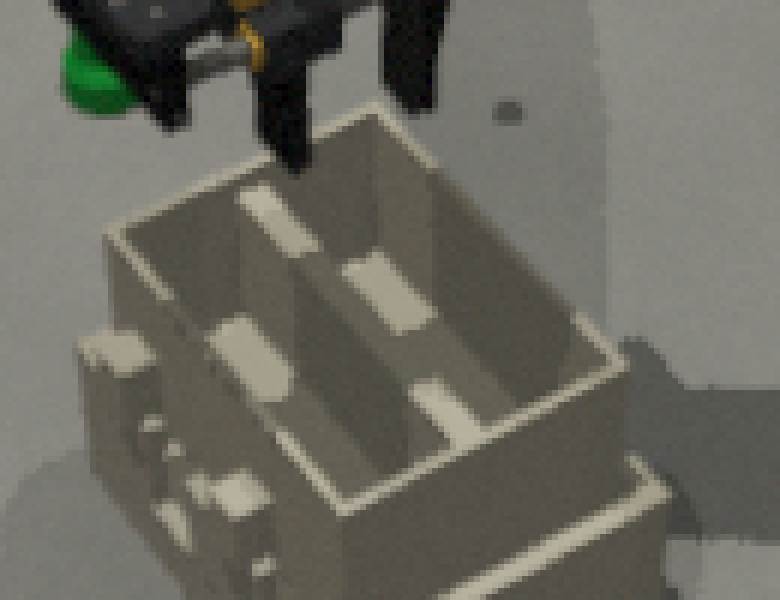

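View pics/c22b.png

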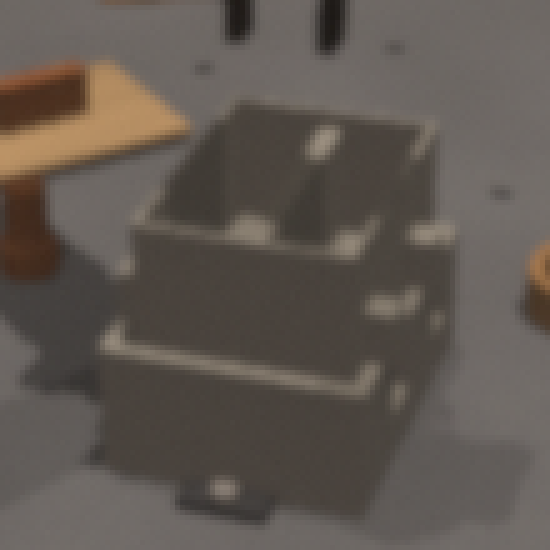

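>>> carry_out(xyz=[[0, 0, -0.04], [0, 0, -0.05], [0, 0, -0.04], [0, 0, -0.02], [0, 0, 0], [0, 0, 0], [0, 0, 0], [0, 0, 0]], rot=[[0, 0, 0], [0, 0, 0], [0, 0, 0], [0, 0, 0], [0, 0, 0], [0, 0, 0], [0, 0, 0], [0, 0, 0]], gripper=[0.46, 0.46, 0.46, 0.46, 0.46, 0.0, 0.0, 0.0])

```text
clock: 31.0
tcp_pos: [0.5472, 0.0363, 0.2886]
tool_rot: [-3.141, 0.001, -2.137]
wrist_force: [1.3, -0.9, -0.1]
gripper_width: 0.204
```

>>> carry_out(xyz=[[0, 0, 0], [0, 0, 0], [-0.0015, 0.001, 0.001], [-0.0015, 0.001, 0], [0, 0, 0], [0, 0, -0.002], [0, 0, 0]], rot=[[0, 0, 0], [0, 0, 0], [0, 0, 0], [0, 0, 0], [0, 0, 0], [0, 0, 0], [0, 0, 0]], gripper=[0.0, 0.0, 0.0, 0.0, 0.0, 0.0, 0.0])

```text
clock: 31.88
tcp_pos: [0.5445, 0.0379, 0.2885]
tool_rot: [3.142, -0.0, -2.137]
wrist_force: [-3.6, 1.1, 6.4]
gripper_width: 0.138
```

>>> carry_out(xyz=[[0, 0, 0], [0, 0, 0], [0, 0, 0.03], [0, 0, 0.06], [0, 0, 0.06], [0, 0, 0], [0, 0, 0]], rot=[[0, 0, 0], [0, 0, 0], [0, 0, 0], [0, 0, 0], [0, 0, 0], [0, 0, 0], [0, 0, 0]], gripper=[0.46, 0.46, 0.46, 0.46, 0.46, 0.46, 0.46])

```text
clock: 32.75
tcp_pos: [0.5444, 0.0378, 0.4064]
tool_rot: [3.14, -0.001, -2.138]
wrist_force: [-0.2, -0.6, -0.1]
gripper_width: 0.462
```

```bash
python3 - <<'E'
from h import *
a=snap('scene','s23.png')[:,:,::-1];cv2.imwrite('pics/c23s.png',cv2.resize(a[140:270,265:395],None,fx=6,fy=6,interpolation=3)[:600])
T=wpose();go(.553,.0432,.289,1.005-np.pi)
a=snap('wrist','w23.png')[:,:,::-1];cv2.imwrite('pics/c23w.png',cv2.resize(a[60:260,200:450],None,fx=3,fy=3,interpolation=3))
a=snap('side','s23b.png')[:,:,::-1];cv2.imwrite('pics/c23.png',cv2.resize(a[140:250,275:385],None,fx=5,fy=5,interpolation=3))
np.save('T21.npy',T)
E
```

```text
state [0.5444 0.0377 0.4057] [ 3.1395e+00 -1.9000e-03 -2.1376e+00] delta units [ 0.0108  0.0068 -0.1458] rot 0.0013 min rows 2.0 j [ 0.37  0.25 -0.19 -0.   -1.14 -0.93]
```

View pics/c23.png

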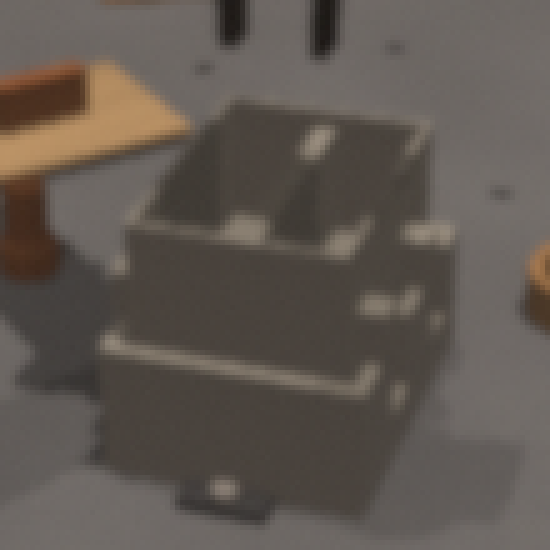

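View pics/c23w.png

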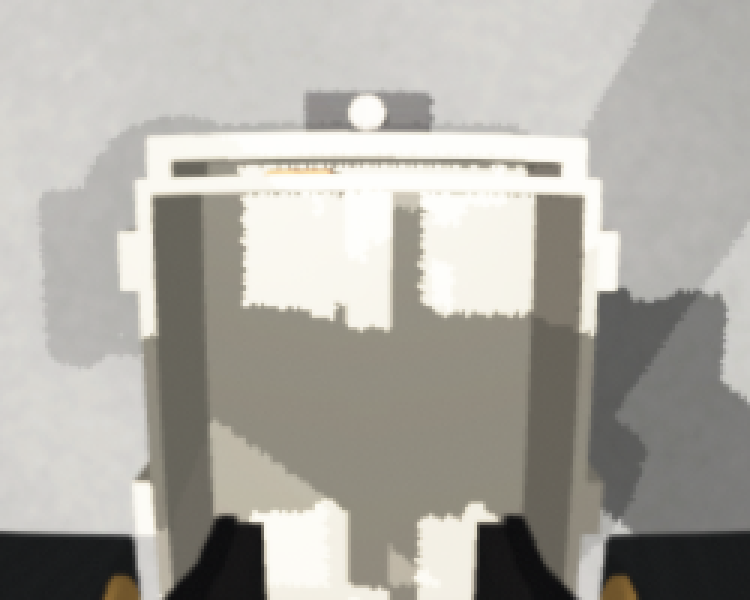

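View pics/c23s.png

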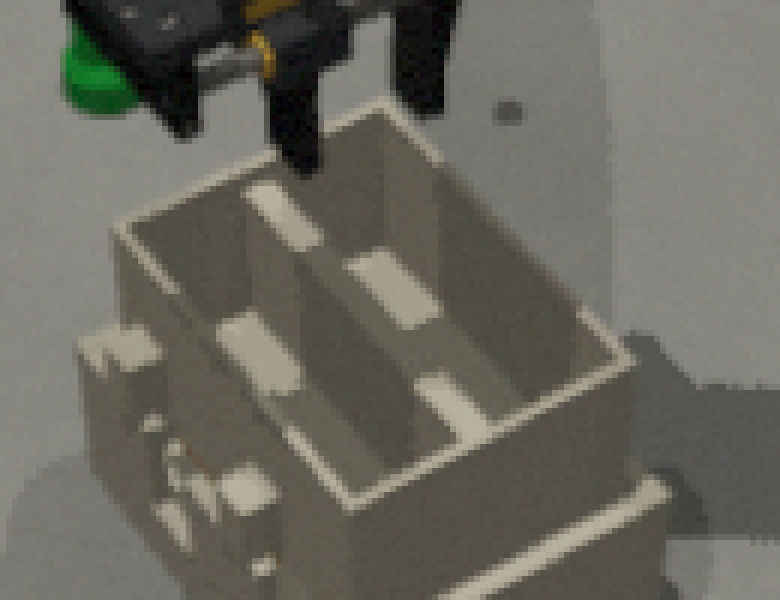

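```bash
python3 - <<'E'
from h import *
go(.453,-.214,.30,np.pi/4-np.pi)
print('footB',plane('scene',400+114/5,190+70/5,.06))
E
```

```text
state [0.5446 0.0378 0.4055] [ 3.1394e+00 -2.5000e-03 -2.1373e+00] delta units [-0.1145 -0.3148 -0.1318] rot -0.2787 min rows 4.8 j [ 0.37  0.25 -0.19 -0.   -1.14 -0.93]
footB [0.43370497 0.23360267 0.06      ]
```

>>> carry_out(xyz=[[-0.019, -0.052, 0], [-0.019, -0.052, -0.01], [-0.019, -0.052, -0.02], [-0.019, -0.053, -0.03], [-0.019, -0.053, -0.035], [-0.019, -0.053, -0.036], [0, 0, 0], [0, 0, 0]], rot=[[0, 0, -0.046], [0, 0, -0.046], [0, 0, -0.046], [0, 0, -0.046], [0, 0, -0.046], [0, 0, -0.046], [0, 0, 0], [0, 0, 0]], gripper=[0.7, 0.7, 0.7, 0.7, 0.7, 0.7, 0.7, 0.7])

```text
clock: 33.9
tcp_pos: [0.4538, -0.2143, 0.302]
tool_rot: [3.141, -0.001, -2.354]
wrist_force: [0.8, 0.4, 0.0]
gripper_width: 0.702
```

```bash
python3 - <<'E'
from h import *
T=wpose();np.save('T.npy',T);snap('wrist','w24.png')
go(.453,-.214,.209,np.pi/4-np.pi)
print(proj('wrist',[.453,-.214,.06],T),proj('wrist',[.453,-.214,.0],T))
snap('side','s24.png')
E
```

```text
state [ 0.4541 -0.2138  0.3025] [-3.141e+00  2.000e-04 -2.353e+00] delta units [-0.0014 -0.0002 -0.1169] rot -0.0041 min rows 1.6 j [-0.12  0.28 -0.43  0.   -0.86 -0.67]
[323.96174056 216.511349  ] [323.76643212 196.43135155]
```

View pics/w24.png

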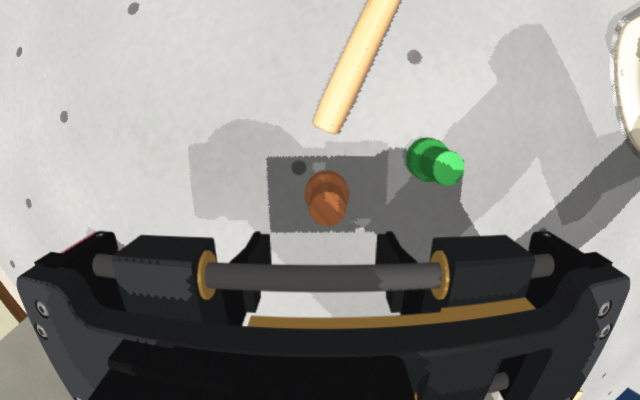

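View pics/s24.png

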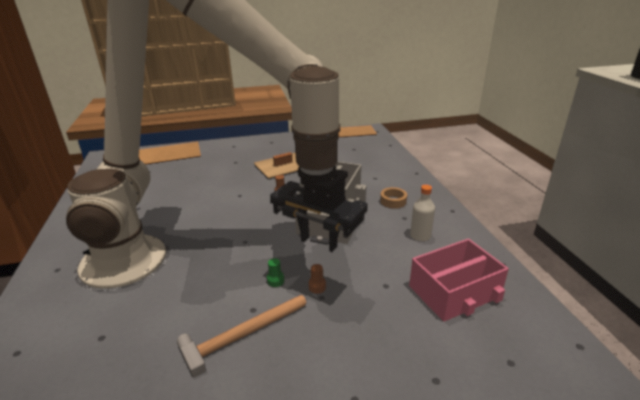

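```bash
python3 - <<'E'
from h import *
T=np.load('T.npy')
a=cv2.imread('pics/w24.png');cv2.imwrite('pics/c24.png',cv2.resize(a[140:240,270:380],None,fx=6,fy=6,interpolation=3))
print(plane('wrist',328,208,.06,T),plane('wrist',326,192,.01,T))
E
```

```text
[ 0.44611395 -0.21663868  0.06      ] [ 0.44681647 -0.21739179  0.01      ]
```

View pics/c24.png

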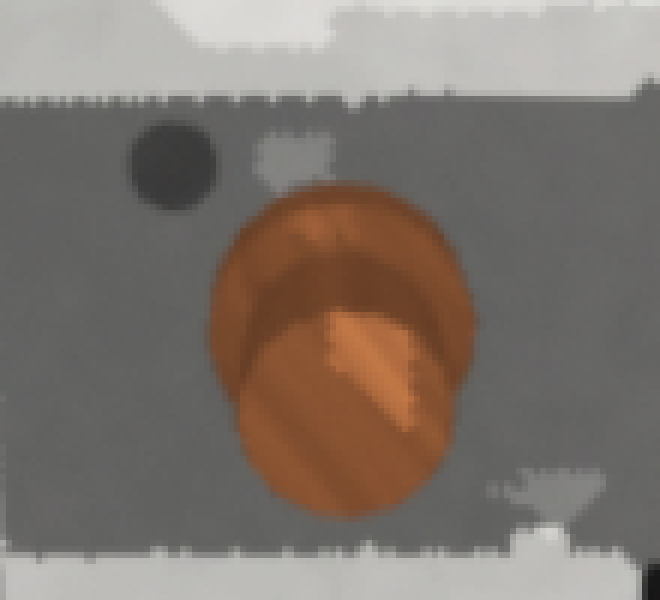

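>>> carry_out(xyz=[[-0.0075, -0.003, -0.03], [0, 0, -0.04], [0, 0, -0.03], [0, 0, -0.015], [0, 0, 0], [0, 0, 0], [0, 0, 0], [0, 0, 0]], rot=[[0, 0, -0.004], [0, 0, 0], [0, 0, 0], [0, 0, 0], [0, 0, 0], [0, 0, 0], [0, 0, 0], [0, 0, 0]], gripper=[0.7, 0.7, 0.7, 0.7, 0.7, 0.0, 0.0, 0.0], grip_force=25)

```text
clock: 35.0
tcp_pos: [0.4477, -0.2166, 0.211]
tool_rot: [-3.141, 0.001, -2.357]
wrist_force: [-0.1, 0.5, -0.9]
gripper_width: 0.446
```

>>> carry_out(xyz=[[0, 0, 0], [0, 0, 0], [0, 0, 0.03], [0, 0, 0.06], [0, 0, 0.06], [0, 0, 0.06], [0, 0, 0.03], [0, 0, 0]], rot=[[0, 0, 0], [0, 0, 0], [0, 0, 0], [0, 0, 0], [0, 0, 0], [0, 0, 0], [0, 0, 0], [0, 0, 0]], gripper=[0.0, 0.0, 0.0, 0.0, 0.0, 0.0, 0.0, 0.0])

```text
clock: 36.0
tcp_pos: [0.4476, -0.2166, 0.4042]
tool_rot: [-3.138, 0.003, -2.357]
wrist_force: [-0.9, -0.0, -2.5]
gripper_width: 0.313
```

```bash
python3 - <<'E'
from h import *
T=wpose();np.save('T.npy',T);a=snap('wrist','w25.png')
c,s=np.cos(1.005),np.sin(1.005)
def tt(a,b): return (.5474+c*a-s*b,.0426+s*a+c*b)
print(tt(0,31),tt(0,.031),tt(0,-.031))
go(*tt(0,-.031),.39,1.005+np.pi/2-np.pi)
# hand camera projection of foot axis if centred
for z in(.164-.047,.164+.013,.164+.047): print(proj('wrist',(T@[0,0,z,1])[:3],T))
a=snap('side','s25.png')[:,:,::-1];cv2.imwrite('pics/c25.png',cv2.resize(a[100:300,220:420],None,fx=3,fy=3))
E
```

```text
(np.float64(-25.621620968182246), np.float64(16.6613346560091)) (np.float64(0.5212309790318177), np.float64(0.059218734656009096)) (np.float64(0.5735690209681823), np.float64(0.0259812653439909))
state [ 0.4472 -0.2164  0.4023] [-3.1414e+00  1.0000e-03 -2.3575e+00] delta units [ 0.1579  0.303  -0.0154] rot 2.2813 min rows 9.9 j [-0.12  0.17 -0.3  -0.   -1.1  -0.66]
[323.06289326 318.75890708]
[323.07891513 253.51968236]
[323.08320504 231.61067078]
```

View pics/w25.png

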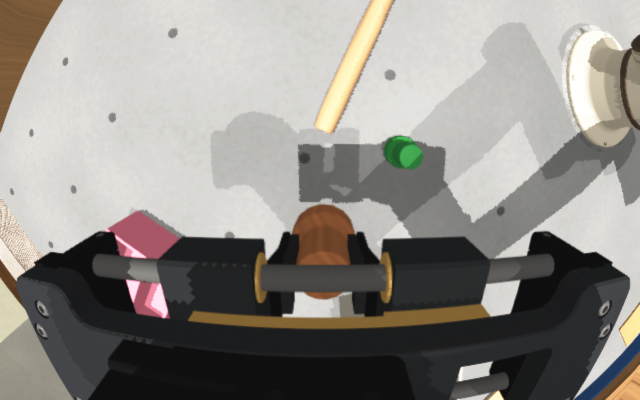

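View pics/c25.png

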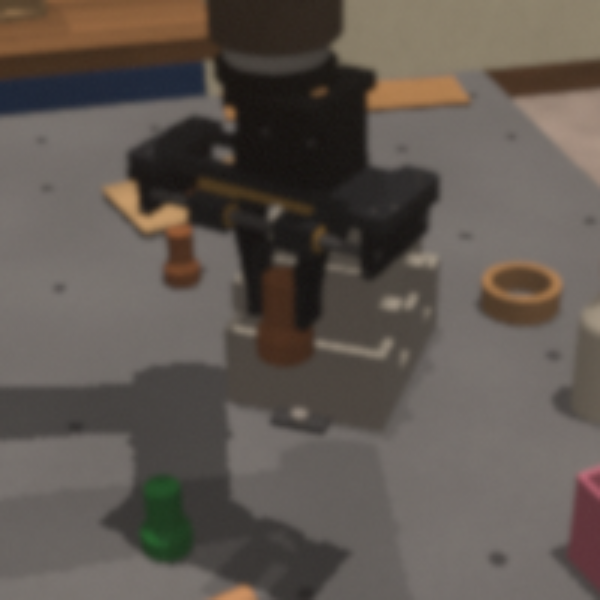

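```bash
python3 - <<'E'
from h import *
T=np.load('T.npy')
for dx in (-.004,0,.004):
  print(dx,[proj('wrist',(T@[.02+dx,0,z,1])[:3],T)[1].round(1) for z in(.193,.211)])
E
```

```text
-0.004 [np.float64(217.4), np.float64(208.5)]
0 [np.float64(210.9), np.float64(202.5)]
0.004 [np.float64(204.4), np.float64(196.5)]
```

>>> carry_out(xyz=[[0.013, 0.025, 0], [0.013, 0.025, 0], [0.013, 0.025, 0], [0.013, 0.025, 0], [0.013, 0.025, 0], [0.013, 0.025, 0], [0.013, 0.025, 0], [0.013, 0.025, 0]], rot=[[0, 0, 0.19], [0, 0, 0.19], [0, 0, 0.19], [0, 0, 0.19], [0, 0, 0.19], [0, 0, 0.19], [0, 0, 0.19], [0, 0, 0.19]], gripper=[0.0, 0.0, 0.0, 0.0, 0.0, 0.0, 0.0, 0.0])

```text
clock: 37.1
tcp_pos: [0.5308, -0.0559, 0.4]
tool_rot: [3.137, 0.001, -1.159]
wrist_force: [0.1, -0.8, -0.0]
gripper_width: 0.315
```

>>> carry_out(xyz=[[0.013, 0.025, 0], [0.013, 0.025, 0], [0.014, 0.026, 0], [0.014, 0.027, 0], [0, 0, 0], [0, 0, 0]], rot=[[0, 0, 0.19], [0, 0, 0.19], [0, 0, 0.19], [0, 0, 0.19], [0, 0, 0], [0, 0, 0]], gripper=[0.0, 0.0, 0.0, 0.0, 0.0, 0.0])

```text
clock: 37.85
tcp_pos: [0.5736, 0.0256, 0.4008]
tool_rot: [3.139, 0.002, -0.568]
wrist_force: [-0.5, 0.5, -1.3]
gripper_width: 0.317
```

```bash
python3 - <<'E'
from h import *
T=wpose();np.save('T.npy',T);a=snap('wrist','w26.png')
go(.5736,.026,.291,1.005+np.pi/2-np.pi)
a=snap('scene','s26.png')
E
```

```text
state [0.5736 0.0254 0.4013] [ 3.1398e+00  1.6000e-03 -5.6810e-01] delta units [ 0.      0.0008 -0.1378] rot 0.0029 min rows 1.8 j [ 0.33  0.3  -0.12 -0.   -1.15  0.68]
```

View pics/w26.png

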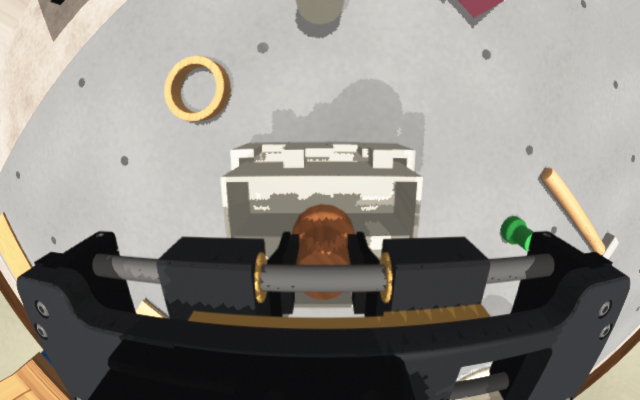

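View pics/s26.png

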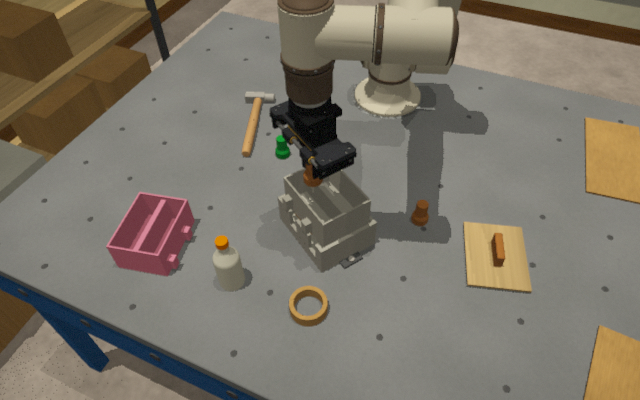

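```bash
python3 - <<'E'
from h import *
T=np.load('T.npy');c,s=np.cos(1.005),np.sin(1.005)
def al(p): d=p[:2]-np.array([.5474,.0426]);return round((d[0]*c+d[1]*s)*1e3,1),round((-d[0]*s+d[1]*c)*1e3,1)
print([al(plane('wrist',u,v,.148,T)) for u,v in[(221,177),(422,177),(322,177),(322,181)]], al(T[:3,3]))
E
```

```text
[(np.float64(79.5), np.float64(-59.8)), (np.float64(-80.0), np.float64(-59.5)), (np.float64(-0.7), np.float64(-58.9)), (np.float64(-0.7), np.float64(-55.8))] (np.float64(-0.3), np.float64(-31.3))
```

>>> carry_out(xyz=[[0, 0, -0.03], [0, 0, -0.045], [0, 0, -0.04], [0, 0, -0.02], [0, 0, -0.006], [0, 0, 0]], rot=[[0, 0, 0], [0, 0, 0], [0, 0, 0], [0, 0, 0], [0, 0, 0], [0, 0, 0]], gripper=[0.0, 0.0, 0.0, 0.0, 0.0, 0.0])

```text
clock: 38.7
tcp_pos: [0.5743, 0.0258, 0.2903]
tool_rot: [-3.141, -0.001, -0.566]
wrist_force: [0.5, -0.2, 0.6]
gripper_width: 0.31
```

>>> carry_out(xyz=[[0, 0, 0], [0, 0, 0], [0, 0, 0.02], [0, 0, 0.05], [0, 0, 0.06], [0, 0, 0.01], [0, 0, 0]], rot=[[0, 0, 0], [0, 0, 0], [0, 0, 0], [0, 0, 0], [0, 0, 0], [0, 0, 0], [0, 0, 0]], gripper=[0.52, 0.52, 0.52, 0.52, 0.52, 0.52, 0.52])

```text
clock: 39.58
tcp_pos: [0.5737, 0.0258, 0.403]
tool_rot: [-3.139, -0.001, -0.566]
wrist_force: [0.1, -0.4, -0.8]
gripper_width: 0.517
```

```bash
python3 - <<'E'
from h import *
go(.434,.233,.32,-.56)
snap('scene','s27.png')
E
```

```text
state [0.5737 0.0258 0.403 ] [-3.1394e+00 -1.4000e-03 -5.6650e-01] delta units [-0.1746  0.259  -0.1037] rot 0.0083 min rows 4.4 j [ 0.33  0.3  -0.12 -0.   -1.15  0.68]
```

View pics/s27.png

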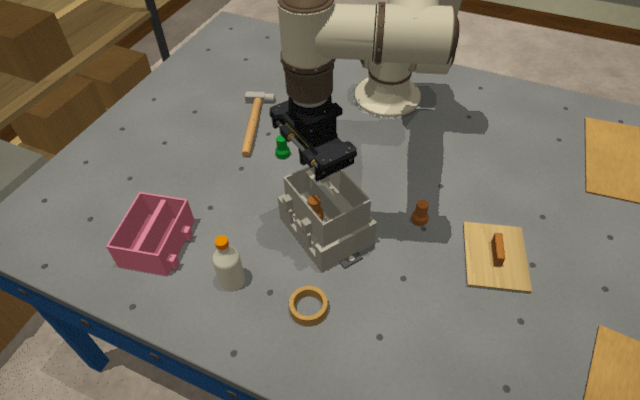

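>>> carry_out(xyz=[[-0.029, 0.043, 0], [-0.029, 0.043, 0], [-0.029, 0.043, -0.02], [-0.029, 0.043, -0.025], [-0.029, 0.043, -0.03], [-0.029, 0.043, -0.03], [0, 0, 0], [0, 0, 0]], rot=[[0, 0, 0], [0, 0, 0], [0, 0, 0], [0, 0, 0], [0, 0, 0], [0, 0, 0], [0, 0, 0], [0, 0, 0]], gripper=[0.7, 0.7, 0.7, 0.7, 0.7, 0.7, 0.7, 0.7])

```text
clock: 40.62
tcp_pos: [0.4348, 0.2323, 0.317]
tool_rot: [3.14, 0.0, -0.566]
wrist_force: [0.4, 0.0, -1.0]
gripper_width: 0.707
```

```bash
python3 - <<'E'
from h import *
T=wpose();np.save('T.npy',T);a=snap('wrist','w28.png')[:,:,::-1]
cv2.imwrite('pics/c28.png',cv2.resize(a[120:270,240:400],None,fx=4,fy=4,interpolation=3))
go(.434,.233,.211,-.56)
E
```

```text
state [0.4351 0.232  0.3174] [ 3.1409e+00 -1.0000e-04 -5.6670e-01] delta units [-0.0013  0.0013 -0.133 ] rot 0.0086 min rows 1.8 j [ 0.82  0.25 -0.43  0.   -0.89  0.18]
```

View pics/c28.png

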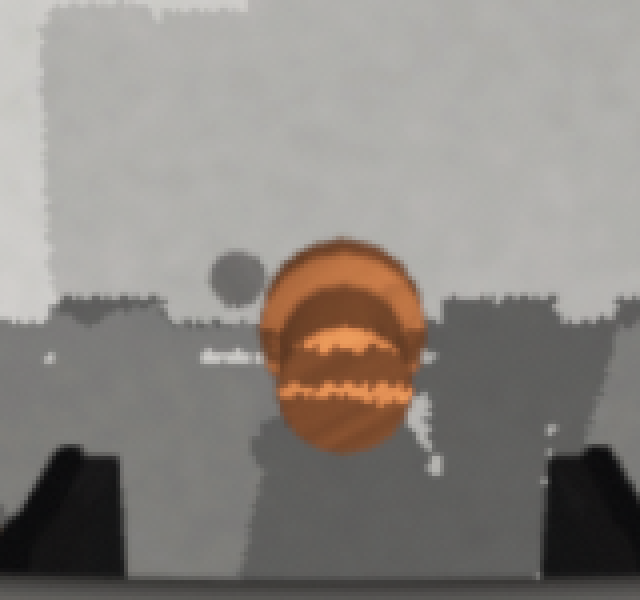

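```bash
python3 - <<'E'
from h import *
T=np.load('T.npy')
p=plane('wrist',326.5,217.2,.06,T);print(p);go(p[0],p[1],.211,-.566)
E
```

```text
[0.42799817 0.23208781 0.06      ]
state [0.4351 0.232  0.3174] [ 3.1409e+00 -1.0000e-04 -5.6670e-01] delta units [-8.80e-03  1.00e-04 -1.33e-01] rot 0.0009 min rows 1.8 j [ 0.82  0.25 -0.43  0.   -0.89  0.18]
```

>>> carry_out(xyz=[[-0.0075, 0, -0.04], [0, 0, -0.045], [0, 0, -0.032], [0, 0, -0.015], [0, 0, 0], [0, 0, 0], [0, 0, 0], [0, 0, 0]], rot=[[0, 0, 0], [0, 0, 0], [0, 0, 0], [0, 0, 0], [0, 0, 0], [0, 0, 0], [0, 0, 0], [0, 0, 0]], gripper=[0.7, 0.7, 0.7, 0.7, 0.7, 0.0, 0.0, 0.0])

```text
clock: 41.68
tcp_pos: [0.4289, 0.2324, 0.2126]
tool_rot: [-3.14, -0.0, -0.566]
wrist_force: [0.9, 0.2, 0.1]
gripper_width: 0.445
```

>>> carry_out(xyz=[[0, 0, 0], [0, 0, 0], [0, 0, 0.03], [0, 0, 0.06], [0, 0, 0.06], [0, 0, 0.06], [0, 0, 0.03], [0, 0, 0]], rot=[[0, 0, 0], [0, 0, 0], [0, 0, 0], [0, 0, 0], [0, 0, 0], [0, 0, 0], [0, 0, 0], [0, 0, 0]], gripper=[0.0, 0.0, 0.0, 0.0, 0.0, 0.0, 0.0, 0.0])

```text
clock: 42.68
tcp_pos: [0.4288, 0.2323, 0.4057]
tool_rot: [-3.137, -0.001, -0.566]
wrist_force: [-0.7, -0.2, 0.4]
gripper_width: 0.31
```

```bash
python3 - <<'E'
from h import *
a=snap('wrist','w29.png')
go(.5212,.0592,.40,-.566)
E
```

```text
state [0.4285 0.2321 0.4039] [-3.1408e+00  5.0000e-04 -5.6660e-01] delta units [ 0.1159 -0.2161 -0.0049] rot 0.0008 min rows 3.3 j [ 0.83  0.15 -0.32 -0.   -1.1   0.17]
```

View pics/w29.png

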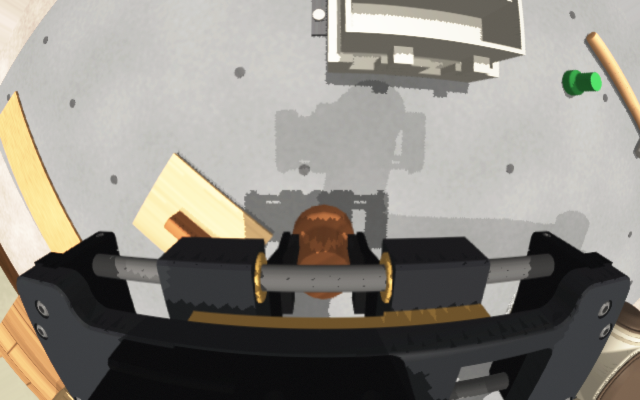

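Same grip geometry as before. Carry to the +y compartment.

>>> carry_out(xyz=[[0.023, -0.043, 0], [0.023, -0.043, 0], [0.023, -0.043, 0], [0.023, -0.043, 0], [0.024, -0.044, 0], [0, 0, 0], [0, 0, 0]], rot=[[0, 0, 0], [0, 0, 0], [0, 0, 0], [0, 0, 0], [0, 0, 0], [0, 0, 0], [0, 0, 0]], gripper=[0.0, 0.0, 0.0, 0.0, 0.0, 0.0, 0.0])

```text
clock: 43.6
tcp_pos: [0.5213, 0.0594, 0.4023]
tool_rot: [3.139, 0.002, -0.567]
wrist_force: [-0.2, 0.1, -1.2]
gripper_width: 0.314
```

```bash
python3 - <<'E'
from h import *
T=wpose();a=snap('wrist','w30.png')
go(.5212,.0592,.2895,-.566)
E
```

```text
state [0.5212 0.0598 0.4027] [ 3.1398e+00  1.7000e-03 -5.6610e-01] delta units [-0.     -0.0007 -0.1415] rot 0.0002 min rows 1.9 j [ 0.42  0.22 -0.24 -0.   -1.12  0.58]
```

View pics/w30.png

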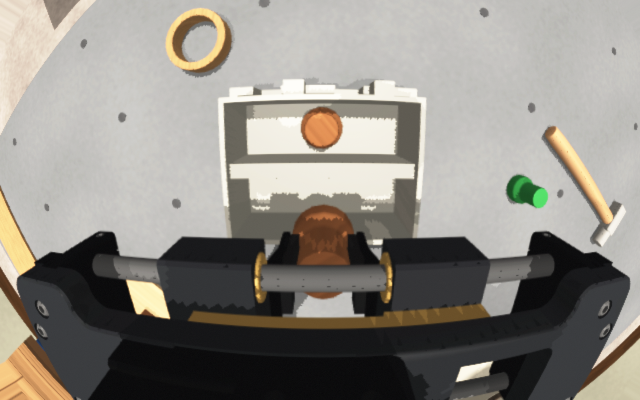

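Foot A stands upright in its compartment at (322,128). Lower foot B.

>>> carry_out(xyz=[[0, 0, -0.03], [0, 0, -0.045], [0, 0, -0.04], [0, 0, -0.02], [0, 0, -0.006], [0, 0, 0]], rot=[[0, 0, 0], [0, 0, 0], [0, 0, 0], [0, 0, 0], [0, 0, 0], [0, 0, 0]], gripper=[0.0, 0.0, 0.0, 0.0, 0.0, 0.0])

```text
clock: 44.4
tcp_pos: [0.5215, 0.0601, 0.2913]
tool_rot: [-3.142, -0.0, -0.565]
wrist_force: [-0.2, -1.0, -1.1]
gripper_width: 0.313
```

>>> carry_out(xyz=[[0, 0, 0], [0, 0, 0], [0, 0, 0.02], [0, 0, 0.05], [0, 0, 0.06], [0, 0, 0.01], [0, 0, 0]], rot=[[0, 0, 0], [0, 0, 0], [0, 0, 0], [0, 0, 0], [0, 0, 0], [0, 0, 0], [0, 0, 0]], gripper=[0.52, 0.52, 0.52, 0.52, 0.52, 0.52, 0.52])

```text
clock: 45.28
tcp_pos: [0.5213, 0.0593, 0.4038]
tool_rot: [-3.14, -0.001, -0.567]
wrist_force: [0.5, -0.2, -1.2]
gripper_width: 0.52
```

```bash
python3 - <<'E'
from h import *
a=snap('wrist','w31.png');go(.470,.419,.32,.28)
snap('scene','s31.png')
E
```

```text
state [0.5211 0.0593 0.4026] [ 3.1413e+00  9.0000e-04 -5.6670e-01] delta units [-0.0639  0.4496 -0.1033] rot 1.0781 min rows 6.2 j [ 0.42  0.22 -0.24 -0.   -1.12  0.58]
```

View pics/w31.png

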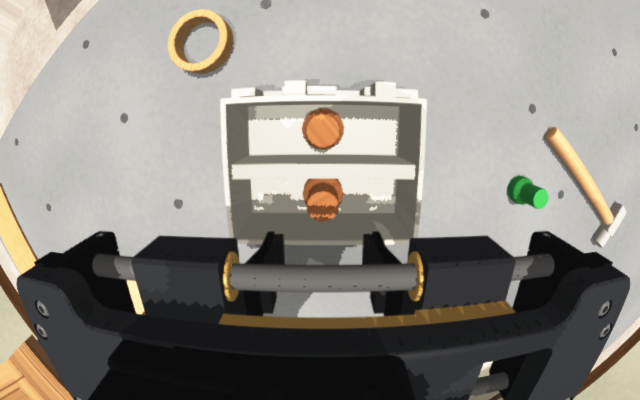

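View pics/s31.png

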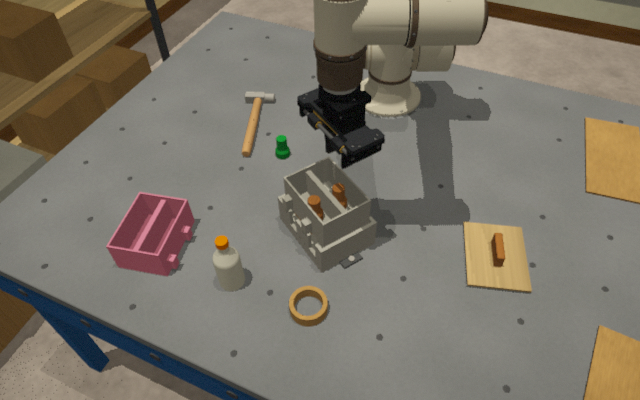

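>>> carry_out(xyz=[[-0.009, 0.064, 0], [-0.009, 0.064, 0], [-0.009, 0.064, -0.01], [-0.009, 0.064, -0.02], [-0.009, 0.064, -0.02], [-0.009, 0.064, -0.025], [-0.009, 0.065, -0.028], [0, 0, 0]], rot=[[0, 0, 0.154], [0, 0, 0.154], [0, 0, 0.154], [0, 0, 0.154], [0, 0, 0.154], [0, 0, 0.154], [0, 0, 0.154], [0, 0, 0]], gripper=[0.52, 0.52, 0.52, 0.52, 0.52, 0.52, 0.52, 0.52])

```text
clock: 46.38
tcp_pos: [0.4698, 0.4212, 0.3159]
tool_rot: [3.137, 0.006, 0.284]
wrist_force: [0.6, -0.8, -0.0]
gripper_width: 0.52
```

>>> carry_out(xyz=[[0, 0, 0], [0, 0, 0]], rot=[[0, 0, 0], [0, 0, 0]], gripper=[0.52, 0.52])

```text
clock: 46.62
tcp_pos: [0.4715, 0.4176, 0.3211]
tool_rot: [3.142, -0.0, 0.279]
wrist_force: [-0.3, 0.3, -0.8]
gripper_width: 0.524
```

```bash
python3 - <<'E'
from h import *
T=wpose();np.save('T.npy',T);a=snap('wrist','w32.png');go(.470,.419,.2,.28)
E
```

```text
state [0.4716 0.4175 0.3214] [-3.1412e+00 -5.0000e-04  2.7860e-01] delta units [-0.002   0.0018 -0.1517] rot 0.0018 min rows 2.0 j [ 0.98  0.46 -0.09  0.   -1.02  0.87]
```

View pics/w32.png

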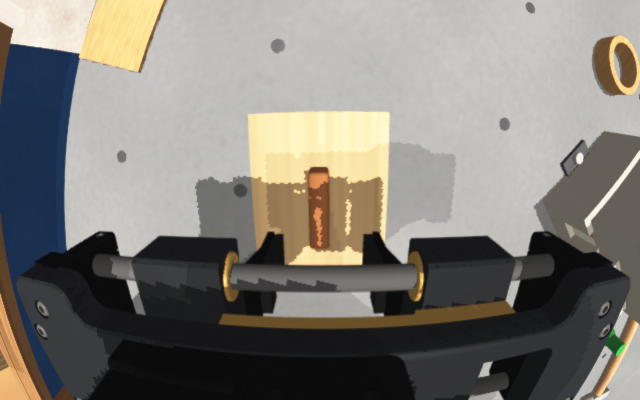

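```bash
python3 - <<'E'
from h import *
T=np.load('T.npy')
def tl(u,v,z):
  p=plane('wrist',u,v,z,T);q=np.linalg.inv(T)@np.r_[p,1];return (q[:2]*1e3).round(1)
print('plate far',tl(249,113,.012),tl(389,112,.012),'handle top far',tl(309,171,.048),tl(329,171,.048),'near',tl(311,248,.048),tl(329,248,.048))
print(tl(309,168,.048))
E
```

```text
plate far [ 78.9 -69.1] [79.6 62.2] handle top far [ 29.  -11.2] [29.   5.4] near [-40.5 -10.3] [-40.5   5.8]
[ 31.5 -11.2]
```

>>> carry_out(xyz=[[-0.0055, 0.0015, -0.04], [0, 0, -0.05], [0, 0, -0.044], [0, 0, -0.02], [0, 0, 0], [0, 0, 0], [0, 0, 0], [0, 0, 0]], rot=[[0, 0, 0], [0, 0, 0], [0, 0, 0], [0, 0, 0], [0, 0, 0], [0, 0, 0], [0, 0, 0], [0, 0, 0]], gripper=[0.52, 0.52, 0.52, 0.52, 0.52, 0.0, 0.0, 0.0], grip_force=50)

```text
clock: 47.68
tcp_pos: [0.4668, 0.42, 0.1985]
tool_rot: [-3.141, -0.001, 0.28]
wrist_force: [-0.2, -0.6, 0.9]
gripper_width: 0.261
```

>>> carry_out(xyz=[[0, 0, 0], [0, 0, 0], [0, 0, 0.02], [0, 0, 0.04], [0, 0, 0.06], [0, 0, 0.06], [0, 0, 0.06], [0, 0, 0.04]], rot=[[0, 0, 0], [0, 0, 0], [0, 0, 0], [0, 0, 0], [0, 0, 0], [0, 0, 0], [0, 0, 0], [0, 0, 0]], gripper=[0.0, 0.0, 0.0, 0.0, 0.0, 0.0, 0.0, 0.0])

```text
clock: 48.68
tcp_pos: [0.4665, 0.4195, 0.4248]
tool_rot: [-3.14, -0.002, 0.28]
wrist_force: [1.1, 0.4, -2.8]
gripper_width: 0.206
```

>>> carry_out(xyz=[[0, 0, 0]], rot=[[0, 0, 0]], gripper=[0.0])

```text
clock: 48.8
tcp_pos: [0.4668, 0.4197, 0.4251]
tool_rot: [-3.137, -0.005, 0.28]
wrist_force: [0.2, 0.1, -3.3]
gripper_width: 0.206
```

```bash
python3 - <<'E'
from h import *
T=wpose();np.save('T.npy',T);a=snap('wrist','w33.png');go(.5474,.0426,.42,1.005)
snap('scene','s33.png')
E
```

```text
state [0.4664 0.4195 0.4223] [-3.1399e+00 -6.0000e-04  2.7990e-01] delta units [ 0.1012 -0.4711 -0.0028] rot 0.9232 min rows 6.4 j [ 0.99  0.38  0.04 -0.   -1.23  0.86]
```

View pics/w33.png

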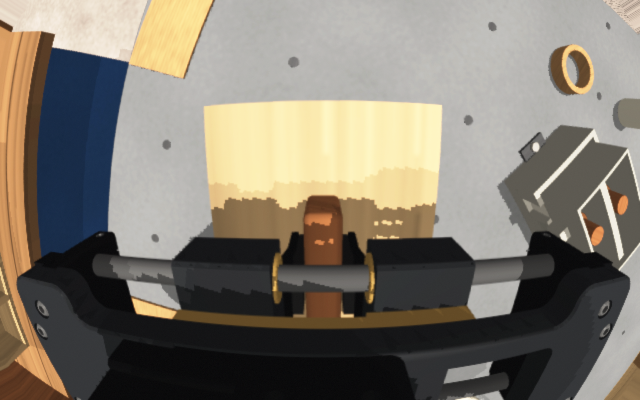

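View pics/s33.png

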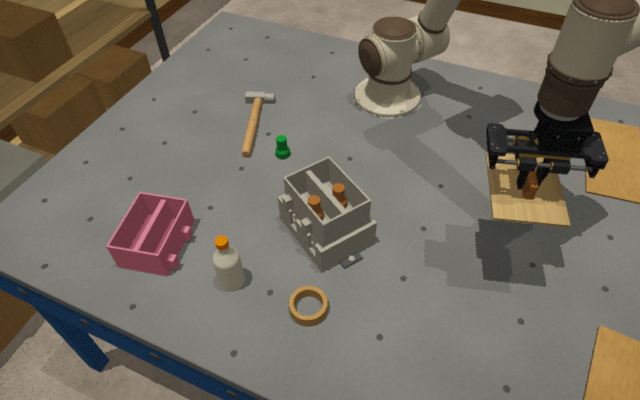

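```bash
python3 - <<'E'
from h import *
def tp(u,v,z):
  o,d=ray('wrist',u,v,np.eye(4));return ((o+d*(z-o[2])/d[2])*1e3).round(1)
for u,v in[(205,107),(441,106),(323,101)]: print(tp(u,v,.186),tp(u,v,.192))
print('handle far top',[tp(u,v,.15) for u,v in[(305,213),(341,213),(323,213)]],[tp(323,197,z) for z in(.15,)])
E
```

```text
[ 81.6 -65.2 186. ] [ 81.9 -67.5 192. ]
[ 82.3  65.8 186. ] [ 82.6  68.2 192. ]
[ 82.3   0.3 186. ] [ 82.6   0.3 192. ]
handle far top [array([ 31.9,  -7.6, 150. ]), array([ 32. ,   8.3, 150. ]), array([ 32. ,   0.3, 150. ])] [array([ 39.3,   0.3, 150. ])]
```

>>> carry_out(xyz=[[0.013, -0.058, 0], [0.013, -0.058, 0], [0.013, -0.058, 0], [0.013, -0.058, 0], [0.013, -0.058, 0], [0.013, -0.058, 0], [0.013, -0.059, 0], [0.013, -0.06, 0]], rot=[[0, 0, 0.115], [0, 0, 0.115], [0, 0, 0.115], [0, 0, 0.115], [0, 0, 0.115], [0, 0, 0.116], [0, 0, 0.116], [0, 0, 0.116]], gripper=[0.0, 0.0, 0.0, 0.0, 0.0, 0.0, 0.0, 0.0])

```text
clock: 49.9
tcp_pos: [0.5497, 0.0447, 0.4191]
tool_rot: [-3.138, 0.003, 1.008]
wrist_force: [0.7, -0.1, -1.3]
gripper_width: 0.204
```

>>> carry_out(xyz=[[0, 0, 0], [0, 0, 0], [0, 0, 0]], rot=[[0, 0, 0], [0, 0, 0], [0, 0, 0]], gripper=[0.0, 0.0, 0.0])

```text
clock: 50.28
tcp_pos: [0.5498, 0.0471, 0.4207]
tool_rot: [-3.14, 0.001, 1.006]
wrist_force: [0.3, -0.2, -2.3]
gripper_width: 0.201
```

```bash
python3 - <<'E'
from h import *
go(.5493,.0456,.345,1.005)
a=snap('wrist','w34.png')
def tp(u,v,z):
  o,d=ray('wrist',u,v,np.eye(4));return ((o+d*(z-o[2])/d[2])*1e3).round(1)
a=snap('scene','s34.png')[:,:,::-1];cv2.imwrite('pics/c34.png',cv2.resize(a[120:280,250:410],None,fx=4,fy=4,interpolation=3)[:600])
E
```

```text
state [0.5498 0.0471 0.4207] [-3.1404e+00  1.1000e-03  1.0063e+00] delta units [-0.0006 -0.0019 -0.0947] rot -0.0016 min rows 1.3 j [ 0.38  0.25 -0.15 -0.   -1.18  2.2 ]
```

View pics/w34.png

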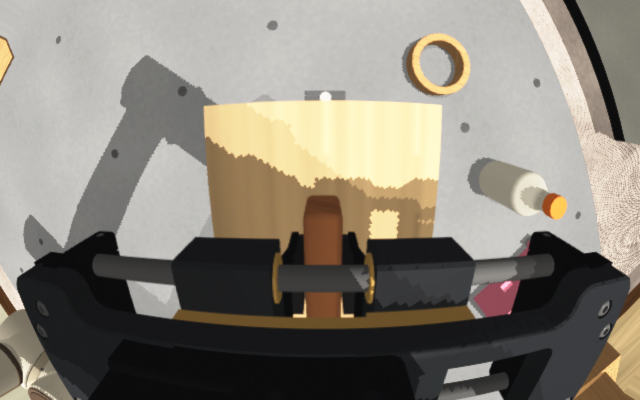

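View pics/c34.png

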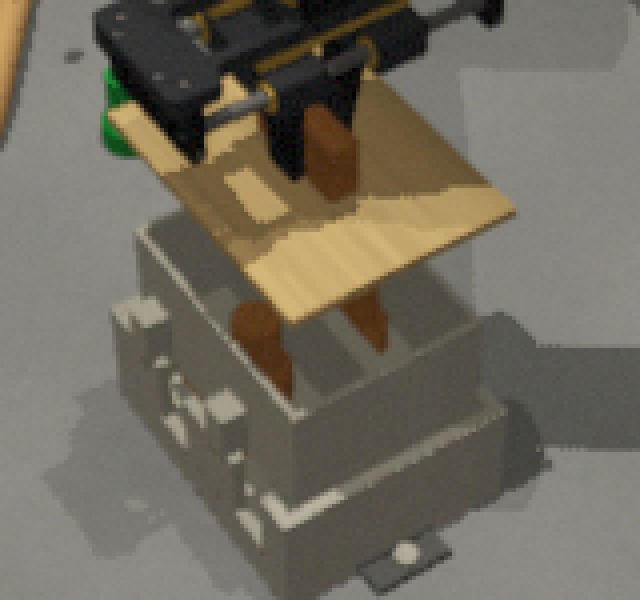

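```bash
python3 - <<'E'
from h import *
c,s=np.cos(1.005),np.sin(1.005)
def al(p): d=p[:2]-np.array([.5474,.0426]);return round((d[0]*c+d[1]*s)*1e3,1),round((-d[0]*s+d[1]*c)*1e3,1)
P=lambda u,v,z:al(plane('scene',250+u/4,120+v/4,z))
print('lid bottom-edge',P(292,323,.229),P(516,214,.229),'top',P(292,316,.235),P(517,209,.235),P(105,108,.235))
print('tote',P(302,420,.148),P(482,319,.148),P(135,235,.148))
E
```

```text
lid bottom-edge (np.float64(87.5), np.float64(-65.4)) (np.float64(89.6), np.float64(64.6)) top (np.float64(88.3), np.float64(-65.8)) (np.float64(91.5), np.float64(63.2)) (np.float64(-84.0), np.float64(-68.0))
tote (np.float64(84.9), np.float64(-58.9)) (np.float64(81.3), np.float64(56.1)) (np.float64(-72.4), np.float64(-64.3))
```

>>> carry_out(xyz=[[-0.0005, -0.001, -0.03], [0, 0, -0.03], [0, 0, -0.02], [0, 0, -0.008], [0, 0, 0], [0, 0, 0]], rot=[[0, 0, -0.002], [0, 0, 0], [0, 0, 0], [0, 0, 0], [0, 0, 0], [0, 0, 0]], gripper=[0.0, 0.0, 0.0, 0.0, 0.0, 0.0])

```text
clock: 51.12
tcp_pos: [0.5499, 0.0456, 0.3521]
tool_rot: [3.14, -0.001, 1.004]
wrist_force: [0.3, -0.4, -2.4]
gripper_width: 0.206
```

```bash
python3 - <<'E'
from h import *
go(.5493,.0456,.340,1.005);print(status.state()['wrist_force'])
a=snap('scene','s35.png')[:,:,::-1];cv2.imwrite('pics/c35.png',cv2.resize(a[130:280,260:400],None,fx=4,fy=4,interpolation=3)[:600])
E
```

```text
state [0.5499 0.0456 0.3521] [ 3.1402e+00 -1.4000e-03  1.0039e+00] delta units [-0.0008  0.     -0.0151] rot 0.0014 min rows 0.2 j [ 0.38  0.31 -0.25  0.   -1.01  2.2 ]
[ 0.2752324  -0.42811211 -2.42208438]
```

View pics/c35.png

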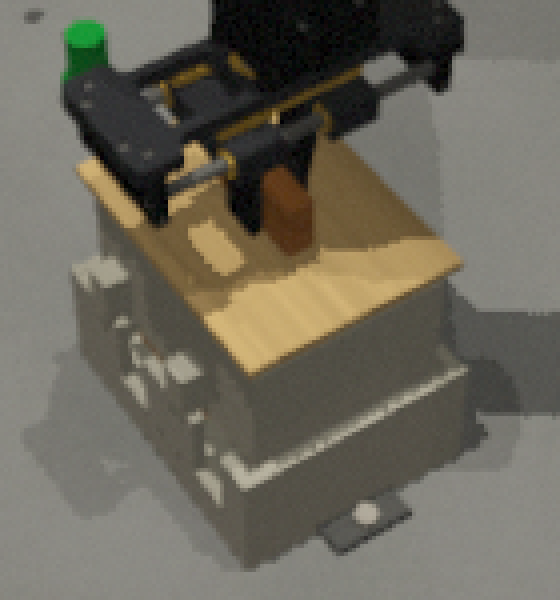

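Lower gently in small steps, watching the force.

>>> carry_out(xyz=[[0, 0, -0.005], [0, 0, -0.004], [0, 0, -0.003], [0, 0, 0], [0, 0, 0]], rot=[[0, 0, 0], [0, 0, 0], [0, 0, 0], [0, 0, 0], [0, 0, 0]], gripper=[0.0, 0.0, 0.0, 0.0, 0.0])

```text
clock: 51.8
tcp_pos: [0.5496, 0.0455, 0.3416]
tool_rot: [3.142, -0.0, 1.004]
wrist_force: [-0.6, -0.0, -2.4]
gripper_width: 0.204
```

>>> carry_out(xyz=[[0, 0, -0.003], [0, 0, 0], [0, 0, 0]], rot=[[0, 0, 0], [0, 0, 0], [0, 0, 0]], gripper=[0.0, 0.0, 0.0])

```text
clock: 52.18
tcp_pos: [0.5497, 0.0455, 0.3402]
tool_rot: [3.14, -0.001, 1.004]
wrist_force: [-2.6, -0.2, 5.3]
gripper_width: 0.2
```

>>> carry_out(xyz=[[0, 0, 0], [0, 0, 0], [0, 0, 0], [0, 0, 0.02], [0, 0, 0.05], [0, 0, 0.06], [0, 0, 0.06], [0, 0, 0]], rot=[[0, 0, 0], [0, 0, 0], [0, 0, 0], [0, 0, 0], [0, 0, 0], [0, 0, 0], [0, 0, 0], [0, 0, 0]], gripper=[0.5, 0.5, 0.5, 0.5, 0.5, 0.5, 0.5, 0.5])

```text
clock: 53.18
tcp_pos: [0.5497, 0.0452, 0.4973]
tool_rot: [3.133, -0.008, 1.004]
wrist_force: [-0.1, 0.9, 0.5]
gripper_width: 0.5
```

```bash
python3 - <<'E'
from h import *
T=wpose();np.save('T.npy',T)
snap('wrist','w36.png');print(T[:3,3])
a=snap('scene','s36.png')[:,:,::-1];cv2.imwrite('pics/c36.png',cv2.resize(a[130:280,260:400],None,fx=4,fy=4,interpolation=3)[:600])
a=snap('side','s36b.png')[:,:,::-1];cv2.imwrite('pics/c36b.png',cv2.resize(a[120:250,260:400],None,fx=4,fy=4,interpolation=3)[:600])
E
```

```text
[0.5496601  0.04524009 0.49730207]
```

View pics/c36.png

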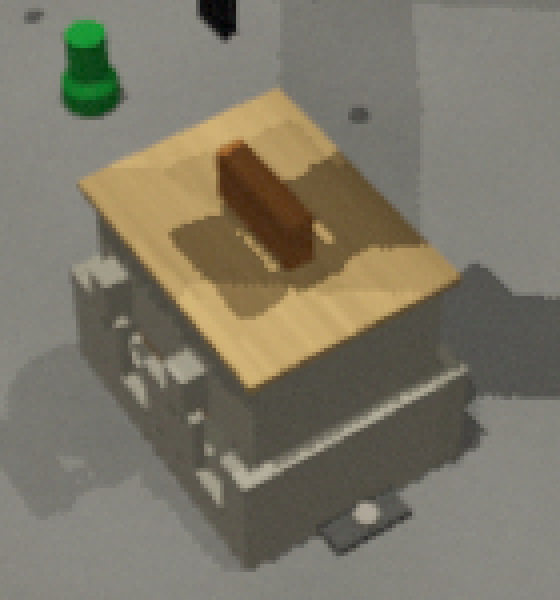

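View pics/c36b.png

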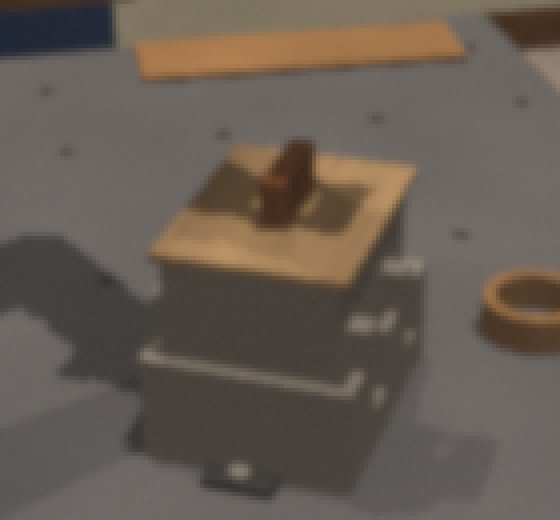

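View pics/w36.png

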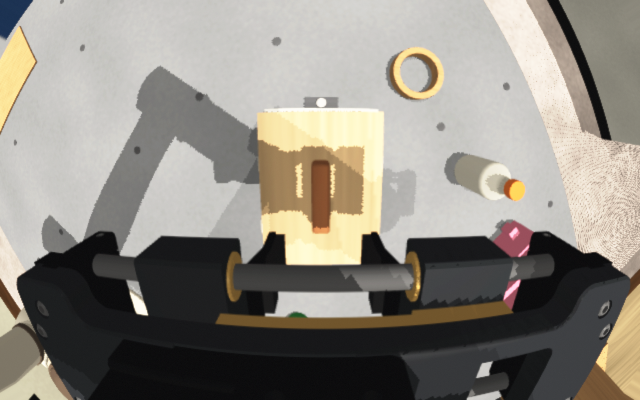

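```bash
python3 - <<'E'
from h import *
c,s=np.cos(1.005),np.sin(1.005);O=np.array([.5474,.0426])
def al(p): d=p[:2]-O;return round((d[0]*c+d[1]*s)*1e3,1),round((-d[0]*s+d[1]*c)*1e3,1)
for u,v in[(281,89),(78,183),(250,384),(463,276)]: print('scene',al(plane('scene',260+u/4,130+v/4,.154)))
for u,v in[(240,147),(417,166),(350,280),(151,257)]: print('side',al(plane('side',260+u/4,120+v/4,.154)))
# same check on crate rim from side
for u,v in[(141,357),(350,393)]: print('side crate',al(plane('side',260+u/4,120+v/4,.078)))
T=np.load('T.npy')
for u,v in[(258,112),(383,112)]: print('wrist',al(plane('wrist',u,v,.154,T)))
for n,p in [('glue',(.767,-.085,.15)),('tape',(.7575,.094,.03))]: print(n,proj('scene',p))
E
```

```text
scene (np.float64(-79.8), np.float64(62.6))
scene (np.float64(-80.1), np.float64(-69.9))
scene (np.float64(87.7), np.float64(-67.8))
scene (np.float64(89.7), np.float64(63.0))
side (np.float64(81.1), np.float64(59.6))
side (np.float64(88.4), np.float64(-68.6))
side (np.float64(-80.2), np.float64(-69.2))
side (np.float64(-89.8), np.float64(58.5))
side crate (np.float64(-90.6), np.float64(69.1))
side crate (np.float64(-90.0), np.float64(-73.1))
wrist (np.float64(86.4), np.float64(64.4))
wrist (np.float64(86.2), np.float64(-66.4))
glue [220.9558285  242.92251343]
tape [308.00221751 302.98347747]
```

View pics/s36.png

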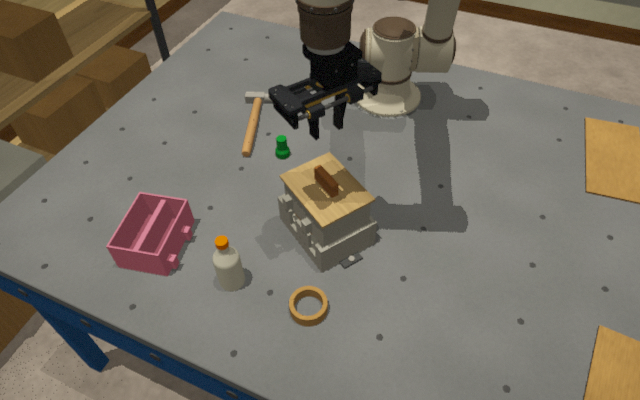

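```bash
python3 - <<'E'
from h import *
c=np.array([plane('scene',265+u/6,140+v/6,.148)[:2] for u,v in[(383,98),(116,229),(352,511),(634,360)]])
print([np.linalg.norm(c[i]-c[i-1]).round(4) for i in range(4)],c.mean(0))
# height triangulation of lid corners between scene and side
def tri(a,b):
  o1,d1=ray('scene',*a);o2,d2=ray('side',*b);A=np.c_[d1,-d2];t=np.linalg.lstsq(A,o2-o1,rcond=None)[0];p=o1+d1*t[0];q=o2+d2*t[1];return (p+q)/2,np.linalg.norm(p-q)
S=[(281,89),(78,183),(250,384),(463,276)];D=[(151,257),(350,280),(417,166),(240,147)]
for a,b in zip(S,D): print(tri((260+a[0]/4,130+a[1]/4),(260+b[0]/4,120+b[1]/4)))
E
```

```text
[np.float64(0.1578), np.float64(0.1184), np.float64(0.1564), np.float64(0.1182)] [0.55224369 0.04438683]
(array([0.45003238, 0.00693994, 0.1502817 ]), np.float64(0.00299221434919924))
(array([ 0.56305273, -0.06248516,  0.15394129]), np.float64(0.0006710003684644586))
(array([0.65226555, 0.08026247, 0.15433168]), np.float64(0.0007341053333089528))
(array([0.54128577, 0.1510029 , 0.15105945]), np.float64(0.0024090610989645714))
```

```bash
python3 - <<'E'
from h import *
a=cv2.imread('pics/s36b.png');cv2.imwrite('pics/c37.png',cv2.resize(a[175:250,290:355],None,fx=8,fy=8,interpolation=cv2.INTER_CUBIC))
c,s=np.cos(1.005),np.sin(1.005)
def w(a,b,z,O=(.5474,.0426)): return [O[0]+a*c-b*s,O[1]+a*s+b*c,z]
f=lambda p:((proj('side',p)-[290,175])*8).round(0)
for n,a,b,z in[('lid top',-.086,.066,.154),('lid top',-.086,-.066,.154),('lid bot',-.086,.066,.148),('lid bot',-.086,-.066,.148),('crate',-.093,.073,.078),('crate',-.093,-.073,.078),('crate bottom',-.093,.073,0),('crate bottom',-.093,-.073,0)]: print(n,f(w(a,b,z)))
E
```

```text
lid top [45. 65.]
lid top [445. 127.]
lid bot [46. 82.]
lid bot [444. 144.]
crate [ 28. 276.]
crate [457. 351.]
crate bottom [ 40. 471.]
crate bottom [454. 550.]
```

View pics/c37.png

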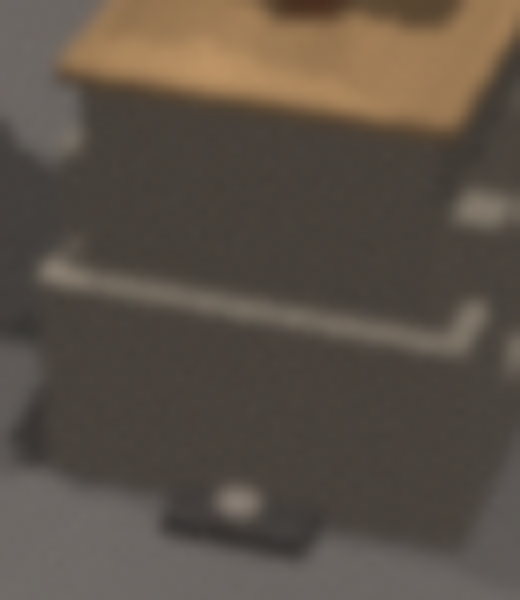

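>>> carry_out(xyz=[[-0.03, -0.047, 0], [-0.03, -0.047, 0], [-0.03, -0.047, 0], [-0.03, -0.047, 0], [-0.03, -0.048, 0], [-0.03, -0.048, -0.03], [0, 0, -0.05], [0, 0, -0.05]], rot=[[0, 0, 0], [0, 0, 0], [0, 0, 0], [0, 0, 0], [0, 0, 0], [0, 0, 0], [0, 0, 0], [0, 0, 0]], gripper=[0.5, 0.5, 0.5, 0.5, 0.5, 0.5, 0.5, 0.5])

```text
clock: 54.32
tcp_pos: [0.4046, -0.1823, 0.3853]
tool_rot: [-3.14, 0.001, 1.002]
wrist_force: [0.8, -0.5, -0.8]
gripper_width: 0.498
```

>>> carry_out(xyz=[[0, 0, -0.05], [0, 0, -0.05], [0, 0, -0.03], [0, 0, 0], [0, 0, 0]], rot=[[0, 0, 0], [0, 0, 0], [0, 0, 0], [0, 0, 0], [0, 0, 0]], gripper=[0.5, 0.5, 0.5, 0.5, 0.5])

```text
clock: 54.95
tcp_pos: [0.4059, -0.1818, 0.2837]
tool_rot: [3.141, 0.0, 1.004]
wrist_force: [0.2, 1.0, 0.0]
gripper_width: 0.498
```

```bash
python3 - <<'E'
from h import *
T=wpose();np.save('T.npy',T);print(T[:3,3],status.state()['tool_rot'])
a=snap('wrist','w38.png')
E
```

```text
[ 0.40591815 -0.18179725  0.28367338] [3.14094012e+00 6.80333076e-05 1.00403470e+00]
```

View pics/w38.png

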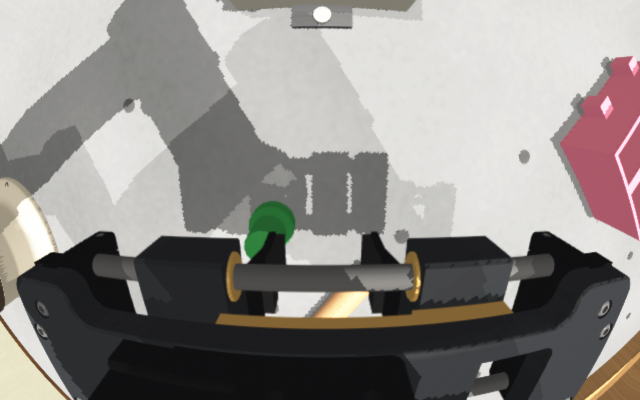

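>>> carry_out(xyz=[[0, 0, 0.01], [0, 0, 0.01], [0, 0, 0.01], [0, 0, 0.01], [0, 0, 0], [0, 0, 0], [0, 0, 0]], rot=[[0.15, -0.095, 0], [0.15, -0.095, 0], [0.15, -0.095, 0], [0.15, -0.095, 0], [0.15, -0.095, 0], [0, 0, 0], [0, 0, 0]], gripper=[0.5, 0.5, 0.5, 0.5, 0.5, 0.5, 0.5])

```text
clock: 55.88
tcp_pos: [0.4192, -0.1465, 0.3504]
tool_rot: [-3.114, -0.637, 0.95]
wrist_force: [0.4, -0.2, -0.3]
gripper_width: 0.5
```

```bash
python3 - <<'E'
from h import *
T=wpose();np.save('T.npy',T);print(T[:3,3],status.state()['tool_rot'])
a=snap('wrist','w39.png')
E
```

```text
[ 0.4192194  -0.14650599  0.35040126] [-3.11400378 -0.63670422  0.95004049]
```

View pics/w39.png

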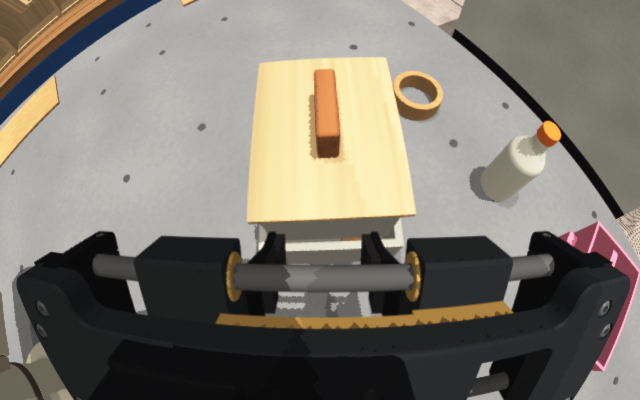

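```bash
python3 - <<'E'
from h import *
T=np.load('T.npy');c,s=np.cos(1.005),np.sin(1.005);O=np.array([.5474,.0426])
a=cv2.imread('pics/w39.png');cv2.imwrite('pics/c39.png',cv2.resize(a[190:265,235:425],None,fx=4,fy=4,interpolation=3))
for z in(.148,.154):
  for x in(-.086,.086):
    for y in(.066,-.066): print(z,x,y,proj('wrist',[O[0]+x*c-y*s,O[1]+x*s+y*c,z],T).round(1))
for y in(.073,-.073): print('crate',y,proj('wrist',[O[0]-.093*c-y*s,O[1]-.093*s+y*c,.078],T).round(1))
for z in(.15,.16):print('sens',proj('wrist',[O[0]-.086*c+.066*s,O[1]-.086*s-.066*c,z],T).round(1))
E
```

```text
0.148 -0.086 0.066 [247.4 224.2]
0.148 -0.086 -0.066 [412.6 217. ]
0.148 0.086 0.066 [260.   66.9]
0.148 0.086 -0.066 [384.4  61.8]
0.154 -0.086 0.066 [245.5 221.9]
0.154 -0.086 -0.066 [414.5 214.6]
0.154 0.086 0.066 [259.  63.]
0.154 0.086 -0.066 [385.1  57.8]
crate 0.073 [258.  250.9]
crate -0.073 [402.7 244.6]
sens [413.2 216.2]
sens [416.5 212.1]
```

View pics/c39.png

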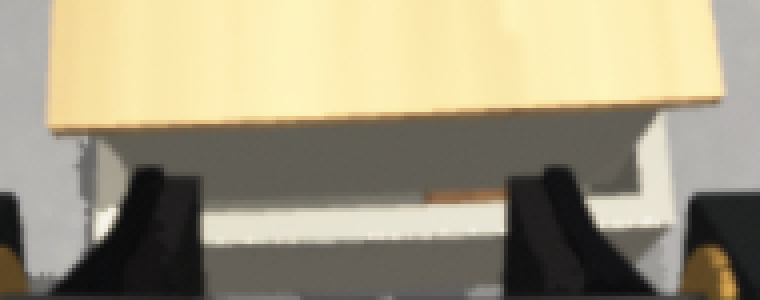

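```bash
python3 - <<'E'
from h import *
print(order.sign_off())
E
```

```text
the job is handed in; nothing more can be done
None
```

I packed the kit and handed the job in at about 56 s of the 210 s; no verdict is reported back.

**What I did**
- **Tote out and battens in:** I lifted the tote out by its web and parked it on the bench. I then laid both battens in the crate; only two were present.
- **Tote back, turned half round:** the first placing failed, with one end of the tote caught on the crate's rim. I dragged it about 6.5 mm to free it, then centred it with a second nudge of about 3 mm.
- **Feet and lid:** both brown feet stand upright in the tote, one in each compartment. One foot had been knocked a few centimetres aside during the run, so I measured it again first. The lid went on last, meeting the tote's rim at the expected height.
- **Left alone:** I did not touch the green look-alike foot, the pink tote, the glue bottle, the tape core or the hammer.

**Last checks**
- **Lid and tote:** in the final wrist picture, the lid's corners were within about 3 px of where a level, centred lid would appear.
- **Disagreement:** the side camera suggested a sideways tilt of about 0.025 rad, against the limit of 0.06 rad. The closer wrist view showed no tilt, and I trusted that one.
- **Position:** the scene camera put the lid up to 4–5 mm off centre and the wrist camera put it near zero. Both are inside the 12 mm limit.
- **Bystanders:** the glue bottle and tape core still matched their starting pixels, and the hammer looked unmoved in the last scene picture.

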